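# Ballast and close a lamp base in the cam jig

### The job

First turn the cam clockwise until it holds the lamp base pan firmly against the two stop posts. Stand every ballast weight from the bench upright in the pan, lower the cover over the wing nut and stud so that it sits flat and fully home on the rim, and spin the wing nut down clockwise until it is snug on the cover, all with the pan still clamped. Then turn the cam back to where it started so that the pan is free, leave the pan standing in the jig, and do not disturb the jar, the spool or the screwdriver.

Things in the scene. Friction and masses are not known exactly. Their poses are not given: they have to be found in the camera images.
- jig: fixed plywood jig board, 290 x 200 x 10 mm, at a varying place and yaw; origin on the bench under the point 'nest', x axis from the cam (at x = -107.5 mm) to the two steel stop posts (20 mm dia, top 38 mm above the bench, at x = 45, y = +-78 mm) on a sprung crosspiece that yields up to 6 mm in +x (6 N to start, then 2.5 N per mm)
- nest (a point): point on the board's top face (10 mm above the bench) where the centre of the pan's underside is when the pan just lies against both stop posts (clamped, it is some 2 mm further in the jig's +x)
- cam: steel eccentric cam on the jig: disc of 30 mm radius, its centre 7 mm from the turning axis, 11.5 to 18.5 mm above the bench, turned by a black bar handle on a tall shaft: 40 mm long (own x), 12 mm thick (own y), 22 mm high, from 62 to 84 mm above the bench. Origin on the turning axis, 13 mm above the bench
- cam_grip (a point): centre of the cam's bar handle, on the turning axis, 73 mm above the bench; its axes are those of cam
- cam_turn (a joint): cam angle, rad, 0 to 2.0, growing clockwise seen from above; near 0 the lobe points away from the pan (free); the cam meets the pan at about 0.8 and begins to press it on the stops at about 1.2 (6 N); about 10 N at 1.5; friction (0.15 Nm) holds it where it is left
- pan: dark steel lamp base pan standing loose on the jig board, 700 g: round floor plate 160 mm dia and 6 mm thick (the cam and stops bear on its edge), wall 152 mm outer and 142 mm inner diameter, 40 mm high in all, with a fixed upright 7 mm centre stud that ends 91 mm above the pan's underside; origin at the centre of its underside, z up
- nut: brass wing nut on the pan's stud (it cannot come off): a bar 42 mm long (its own x), 10 mm thick (its y), 14 mm high; origin on the stud axis at the nut's underside, z up. At nut_turn 0 its underside is 70.9 mm above the pan's underside; it goes down 1.27 mm per rad (8 mm a turn) clockwise. The bare nut passes through the cover's slot when lengthwise with it
- nut_grip (a point): centre of the wing nut, 7 mm above its underside; its axes are those of nut
- nut_turn (a joint): wing nut angle, rad, growing clockwise seen from above as the nut goes down; starts between 0 and 0.8, meets the seated cover's hub at about 7.8 (the thread ends at 8.8), about 10 N (0.06 Nm to turn) at 8.3; thread friction 0.02 Nm holds it where it is left
- cover: loose aluminium cover, about 300 g: disc 160 mm dia, 5 mm thick, on six 6 mm lugs (134 mm over them) that drop inside the pan's rim; on top an oblong hub 70 mm (own x) x 56 mm (own y) x 16 mm high. Origin at the centre of the lugs' undersides, z up: disc from 6 to 11 mm, hub top at 27 mm. Seated on the rim, the origin is 34 mm above the pan's underside
- cover_hub (a point): centre of the cover hub's top face (27 mm above the cover's origin; 61 mm above the pan's underside once seated), axes as cover; here a slot 50 mm (x) by 18 mm (y) goes right through hub and disc for the wing nut to pass lengthwise
- mat: fixed cork mat 200 x 150 x 3 mm on which the weights stand at the start; origin at the centre of its underside
- jar: bystander: closed glass jar, 60 mm dia, 85 mm high, origin at the centre of its underside
- spool: bystander: wire spool, 76 mm dia, 44 mm high, origin at the centre of its underside
- driver: bystander: yellow screwdriver lying on the bench, origin below its middle
- w1: loose steel ballast weight: round foot 34 mm dia and 14 mm high with a round grip knob 16 mm dia and 12 mm high on top (26 mm in all), 130 g; origin at the centre of its underside, z up. Some of w1 to w5 are absent (None)
- w2: loose steel ballast weight: round foot 34 mm dia and 14 mm high with a round grip knob 16 mm dia and 12 mm high on top (26 mm in all), 130 g; origin at the centre of its underside, z up. Some of w1 to w5 are absent (None)
- w3: loose steel ballast weight: round foot 34 mm dia and 14 mm high with a round grip knob 16 mm dia and 12 mm high on top (26 mm in all), 130 g; origin at the centre of its underside, z up. Some of w1 to w5 are absent (None)
- w4: loose steel ballast weight: round foot 34 mm dia and 14 mm high with a round grip knob 16 mm dia and 12 mm high on top (26 mm in all), 130 g; origin at the centre of its underside, z up. Some of w1 to w5 are absent (None)
- w5: loose steel ballast weight: round foot 34 mm dia and 14 mm high with a round grip knob 16 mm dia and 12 mm high on top (26 mm in all), 130 g; origin at the centre of its underside, z up. Some of w1 to w5 are absent (None)
There are look-alikes about, which are no part of the job. Leave any red look-alike of the w4 alone.

How it is judged (in metres and radians):
On the way, in this order (a step that is already met when the one before it is completed fails the run):
1. the cam is turned until it bears on the pan (over 3 N) and the pan lies in the nest (within 8 mm) (contact force between cam and pan above 3 N and horizontal distance between pan and nest below 0.008 m), for 0.2 s.
2. with the pan clamped, every weight present stands upright in the pan (all of step 1 and horizontal distance between each of w1, w2, w3, w4, w5 and pan below 0.07 m and z of each of w1, w2, w3, w4, w5 in the frame of pan below 0.012 m and angle between each of w1, w2, w3, w4, w5's own z axis and vertical below 0.2 rad), for 0.2 s.
3. with the pan clamped, the cover is seated flat on the rim (all of step 2 and z of cover in the frame of pan below 0.0365 m and horizontal distance between cover and pan below 0.008 m and angle between cover's own z axis and vertical below 0.06 rad), for 0.2 s.
4. with the pan clamped, the wing nut bears on the seated cover with over 5 N (all of step 1 and z of cover in the frame of pan below 0.0365 m and horizontal distance between cover and pan below 0.008 m and angle between cover's own z axis and vertical below 0.06 rad and contact force between nut and cover above 5 N), for 0.2 s.
At the end, for the whole second after the job is handed in: All weights present upright on the pan floor; cover flat on the rim (within 8 mm of centre, 2.5 mm of home height, tilt under 0.06 rad); wing nut bears on it with over 4 N; cam turned back below 0.5 rad; pan level and at rest on the jig within 15 mm of the nest (horizontal distance between each of w1, w2, w3, w4, w5 and pan below 0.07 m and z of each of w1, w2, w3, w4, w5 in the frame of pan below 0.012 m and angle between each of w1, w2, w3, w4, w5's own z axis and vertical below 0.2 rad and z of cover in the frame of pan below 0.0365 m and horizontal distance between cover and pan below 0.008 m and angle between cover's own z axis and vertical below 0.06 rad and contact force between nut and cover above 4 N and value of joint cam_turn below 0.5 rad and horizontal distance between pan and nest below 0.015 m and angle between pan's own z axis and vertical below 0.05 rad and z of pan in the frame of nest below 0.004 m and linear speed of each of pan, cover below 0.02 m/s); the robot touches nothing.
It fails at once if a bystander (jar, spool or screwdriver) is moved more than 30 mm (distance of any of jar, spool, driver from where it was at the start of the episode above 0.03 m).
It fails at once if the pan is lifted or tipped in the jig (angle between pan's own z axis and vertical above 0.2 rad or z of pan in the frame of nest above 0.03 m).
Of w1, w2, w3, w4, w5 only 2 to 4 are there at a start; the rules pass over those that are not, and their reading is None.
At some moment in a run one of cover, w1, w2, w3, w4, w5 may be knocked a few centimetres aside while the robot is not near it.
It also fails if it takes over 210 s, if anything falls off the work surface, if the arm or the gripper's body presses on something with over 40 N, if the wrist force passes 120 N, or if a joint passes its speed limit or range.

### The arm

A 7-joint arm with a two-finger parallel gripper is mounted at the origin on the work surface. World frame = base frame: x ahead of the robot, y to its left, z up, the work surface at z = 0. Lengths are in mm, angles in rad, forces in N, time in s.
With the tool pointing down it reaches from about 350 to 900 mm from the base axis. Payload 7.2 kg.
Tool frame: the origin (TCP) lies on the centre line of the jaws, within the pads' length; the fingertips stand 8 mm ahead of it and the grasp point (between the pads) lies 11 mm behind it; x points along the fingers, z is the direction in which the jaws open and shut, and the axes are right-handed (so a half turn about x gives the same grasp; the last joint's range is limited). The gripper opens to 85 mm and grips with 20 to 120 N. Pads are 22 mm wide; open, the fingers measure 114 mm over their backs; the gripper's body (76 mm by 85 mm) begins 54 mm behind the grasp point. The pads swing forward as they close: fully open they stand 13 mm farther back than shut.
Start: joints at [-1.209, 0.411, -0.013, 1.596, 0.006, 1.134, -0.082], TCP at [260.44, 568.154, 239.297] pointing down, gripper open.
Joint ranges: [-2.95, 2.95], [-0.29, 1.99], [-1.47, 1.44], [0.14, 2.54], [-1.03, 4.17], [0.13, 1.85], [-2.86, 2.86]. Speed limits (rad/s): [2.39, 2.39, 3.01, 3.01, 3.14, 3.14, 3.14].

### API

Orientations are given as [roll, pitch, yaw] about the fixed x, y, z axes, in that order (R = Rz(yaw) Ry(pitch) Rx(roll)).
In Python, from workcell import * gives the robot as it stands. The module is installed in compiled form; this text tells all that it offers.
- The arm moves only by the tool apply_moves, never from a script. Its argument "series" is a list of rows, each a list of 2 entries, a list of its own where there are three numbers: the shift along the tool's x, y, z in m, then the turn, a rotation vector about the tool's x, y, z in rad. In form: [[[tx, ty, tz], [ax, ay, az]], ...]. A call has 1 to 5 rows; each row is the pose to reach, as a shift and turn from the pose measured when the call began, along the tool's axes at that moment; what a row does not reach only later rows make up. A row lasts 1/10 s, in which the tool goes at most 50 mm and 8.59 degrees, less where a joint would pass 70% of its speed; a pose out of reach is approached as far as the arm can. A call with a gripper value outside its range is refused whole. "jaw" is the finger opening in m, from 0 to 0.0854, set as the call begins (left out, the last holds). The fingers move at their own pace and stop on an object; "squeeze" is the grip in N (left out, the last holds). Time passes only in rows, so rows that repeat a pose let the fingers close. It gives the time, the measured TCP pose, the force and the opening at its end, in the units of the state.
- get_obs(): the state, without advancing time (a new reading comes with each control period).
- get_image(name): name is "scene" or "side" or "wrist"; returns the picture (480x640x3 uint8, blue, green, red); there is no depth.
- calibration(name): a dict with "fov_y" (degrees; the focal length in pixels is half the picture's height over the tangent of half this angle, whatever the lens; pixels are square), "cx", "cy" (the principal point, pixels), "k1" (the pictures are not rectified: a ray, as slopes to the right and down, at radius r is drawn at 1 + k1 r^2 times it, then the intrinsics apply), "cam_to_world" (4x4, takes a point from camera to world coordinates). Camera axes: x right, y up, looking along -z (the intrinsics and any distortion apply to the point x, -y, -z); pixel columns grow to the right and rows downward; lengths in mm; the calibration is good to about 2 mm. A picture is of the moment at which its call begins: read the wrist's pose just before it. calibration takes no time and is no camera call; for the wrist camera it gives the pose at the moment of the call.
- job_done(): hands the job in, once; it reports no verdict.
The state is a dict: "time": time; "joint_positions": joint angles; "qvel": joint speeds; "tau": joint torques, N m; "eef_pos": TCP position; "orientation": TCP orientation; "force": force on the tool from outside, world axes, zero at the start; "moment": the same for the moment, N m; "grip_width": finger opening in mm.
Only numpy, scipy, OpenCV 4.12 (cv2) and the standard library are available. Lean on these libraries where they do the work, as an engineer would, in place of code of your own. Each camera call takes 0.05 s, during which the arm holds its last target.

## Working session

There is one attempt and no reset: what is moved stays moved. The work goes in short steps, Python scripts to look and compute and a tool call to move; the robot and the scene stay as the last step left them, time stands still between calls to the robot, and variables do not carry over. Pictures are saved under pics/ and viewed, and the job is handed in when it is done.

Besides the shell and the picture viewer there is one more tool, called by a JSON object that holds its "fn" and its "kwargs". apply_moves: Moves the arm, as the interface text tells. Its arguments: {"type":"object","properties":{"series":{"type":"array"},"jaw":{"type":"number"},"squeeze":{"type":"number"}},"required":["series"]}

```bash
mkdir -p pics; python3 - <<'E'
from workcell import *
import cv2
print(get_obs())
for n in ["scene","side","wrist"]:
    c=calibration(n); print(n,c)
    cv2.imwrite(f"pics/{n}0.png",get_image(n))
E
```

```text
{'time': 0.0, 'joint_positions': array([-1.20919998,  0.41189849, -0.01272411,  1.59704741,  0.00564184,
        1.13432539, -0.08217146]), 'qvel': array([-4.15084059e-04,  1.28968307e-03,  6.46127891e-04,  2.26343107e-03,
        1.43077688e-03, -5.73063370e-04,  8.57507437e-05]), 'tau': array([-1.67577120e-03, -6.00608969e+01,  6.81255721e-01, -2.99414670e+01,
        1.38026397e-02,  1.03293816e-02, -2.26307693e-07]), 'eef_pos': array([260.26636934, 567.68888359, 238.4525305 ]), 'orientation': array([-3.05028876,  1.5691534 , -1.90920679]), 'force': array([0.23181279, 0.2750123 , 0.37322705]), 'moment': array([-0.01958545,  0.00229154, -0.01452642]), 'grip_width': 85.47797176052305}
scene {'fov_y': 45.73235191523809, 'cx': 317.565396810275, 'cy': 244.6112404394387, 'k1': -0.02186538528183684, 'cam_to_world': array([[ 7.68833160e-01, -5.33222018e-01,  3.52944545e-01,
         1.07916837e+03],
       [ 6.39375722e-01,  6.32658014e-01, -4.36969705e-01,
        -6.18080879e+02],
       [ 9.70867357e-03,  5.61620973e-01,  8.27337673e-01,
         1.27404194e+03],
       [ 0.00000000e+0
[... 309 characters left out ...]
3461302e-01, -6.64681709e-01,
        -1.02399877e+03],
       [ 3.11466003e-04,  7.97265916e-01,  6.03628166e-01,
         1.02289238e+03],
       [ 0.00000000e+00,  0.00000000e+00,  0.00000000e+00,
         1.00000000e+00]])}
wrist {'fov_y': 71.44433222256623, 'cx': 320.30032653228784, 'cy': 241.12600699962357, 'k1': -0.02434316062810943, 'cam_to_world': array([[ 4.17077709e-01, -8.62408556e-01, -2.86875699e-01,
         1.86702170e+02],
       [ 9.08870828e-01,  3.95735199e-01,  1.31709799e-01,
         6.01802737e+02],
       [-6.08460924e-05, -3.15666175e-01,  9.48870308e-01,
         3.73196552e+02],
       [ 0.00000000e+00,  0.00000000e+00,  0.00000000e+00,
         1.00000000e+00]])}
```

View pics/scene0.png

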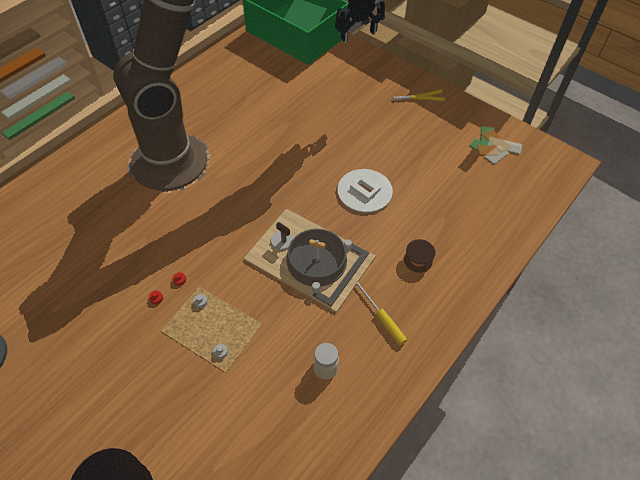

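View pics/side0.png

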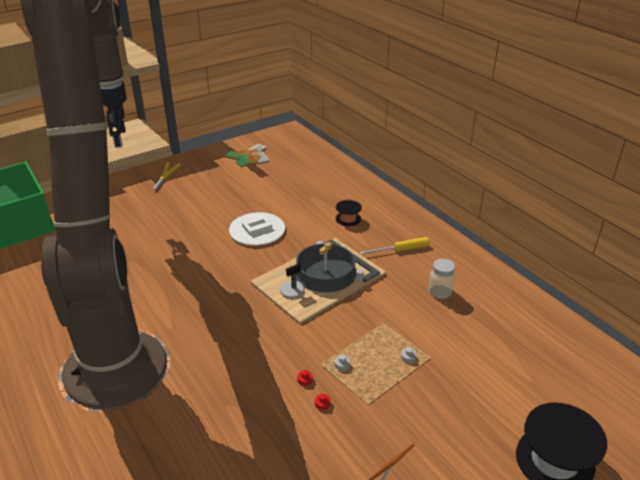

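View pics/wrist0.png

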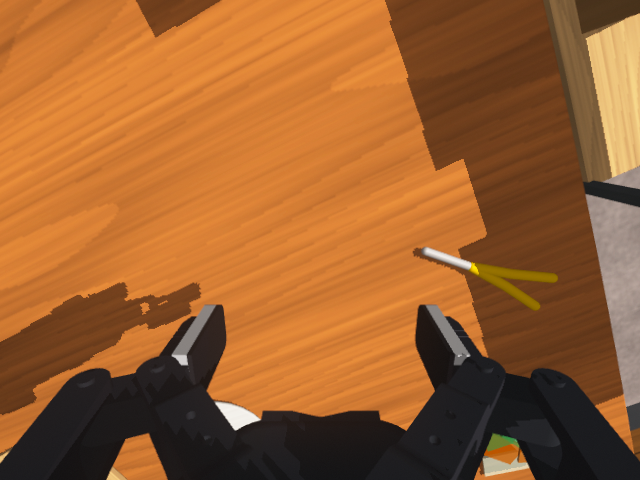

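```bash
cat > h.py <<'E'
from workcell import *
import numpy as np, cv2
from scipy.spatial.transform import Rotation as Ro
from scipy.optimize import least_squares
def Rm(o): return Ro.from_euler('xyz',o).as_matrix()
class Cam:
    def __init__(s,n):
        c=calibration(n); s.f=240/np.tan(np.radians(c['fov_y'])/2); s.cx,s.cy,s.k=c['cx'],c['cy'],c['k1']; s.T=np.array(c['cam_to_world'])
    def proj(s,P):
        P=np.atleast_2d(P); q=(P-s.T[:3,3])@s.T[:3,:3]; u=q[:,0]/-q[:,2]; v=-q[:,1]/-q[:,2]
        m=1+s.k*(u*u+v*v); return np.c_[s.cx+s.f*u*m,s.cy+s.f*v*m]
    def ray(s,px):
        x=(px[0]-s.cx)/s.f; y=(px[1]-s.cy)/s.f; u,v=x,y
        for _ in range(20):
            m=1+s.k*(u*u+v*v); u,v=x/m,y/m
        return s.T[:3,3], s.T[:3,:3]@np.array([u,-v,-1.])
    def atz(s,px,z):
        o,d=s.ray(px); return o+d*(z-o[2])/d[2]
def tri(*a):
    A=np.zeros((3,3));b=np.zeros(3);L=[]
    for c,px in a:
        o,d=c.ray(px); d=d/np.linalg.norm(d); M=np.eye(3)-np.outer(d,d); A+=M;b+=M@o;L.append((o,M))
    p=np.linalg.solve(A,b); return p,[float(np.linalg.norm(M@(p-o))) for o,M in L]
def go(x,y,z,yaw=None,px=None):
    """needed shift+rotvec (tool axes) to TCP x,y,z, tool down, jaw axis at world yaw (mod pi)"""
    o=get_obs(); R=Rm(o['orientation']); p=np.array(o['eef_pos'])
    cur=np.arctan2(R[1,2],R[0,2])
    if yaw is None: yaw=cur
    d=(yaw-cur+np.pi/2)%np.pi-np.pi/2; yw=cur+d
    tz=np.array([np.cos(yw),np.sin(yw),0]); tx=np.array([0,0,-1.]); ty=np.cross(tz,tx)
    Rt=np.c_[tx,ty,tz]
    s=R.T@(np.array([x,y,z])-p); r=Ro.from_matrix(R.T@Rt).as_rotvec()
    print('from',p.round(1),'yaw %.3f'%cur,'q7 %.2f'%o['joint_positions'][6],'t %.1f'%o['time'],'| shift m',(s/1000).round(4),'rot',r.round(4), 'dyaw %.3f'%d)
def crop(img,c,w,k,fn):
    x,y=c; h=w*3//4; x0=max(0,x-w//2);y0=max(0,y-h//2)
    im=img[y0:y0+h,x0:x0+w]; im=cv2.resize(im,None,fx=k,fy=k,interpolation=cv2.INTER_CUBIC); cv2.imwrite(fn,im); print(fn,'origin',x0,y0,'k',k)
E
python3 - <<'E'
from h import *
s=cv2.imread('pics/scene0.png'); d=cv2.imread('pics/side0.png')
crop(s,(300,250),200,4,'pics/c1.png'); crop(d,(320,270),160,5,'pics/c2.png')
crop(s,(205,315),160,5,'pics/c3.png'); 
S=Cam('scene');D=Cam('side')
for n,a,b in [('cover',(365,188),(257,226)),('w a',(200,298),(342,361)),('w b',(220,350),(409,353)),('handle',(283,231),(293,271)),('nut',(317,243),(326,248))]:
    p,e=tri((S,a),(D,b)); print(n,p.round(1),np.round(e,1))
E
```

```text
pics/c1.png origin 200 175 k 4
pics/c2.png origin 240 210 k 5
pics/c3.png origin 125 255 k 5
cover [521.  285.2  17.8] [1.2 1.2]
w a [ 422.2 -269.6   18.6] [0.7 0.7]
w b [ 559.4 -334.8   19.1] [1.1 1.1]
handle [466.6  -2.9  68.7] [3.5 3.5]
nut [570.   10.1  90.9] [0.5 0.5]
```

View pics/c1.png

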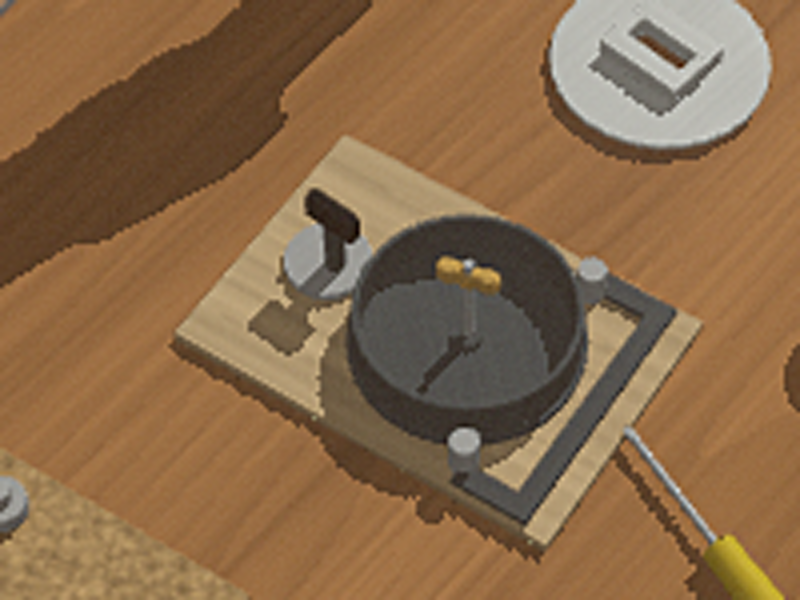

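View pics/c2.png

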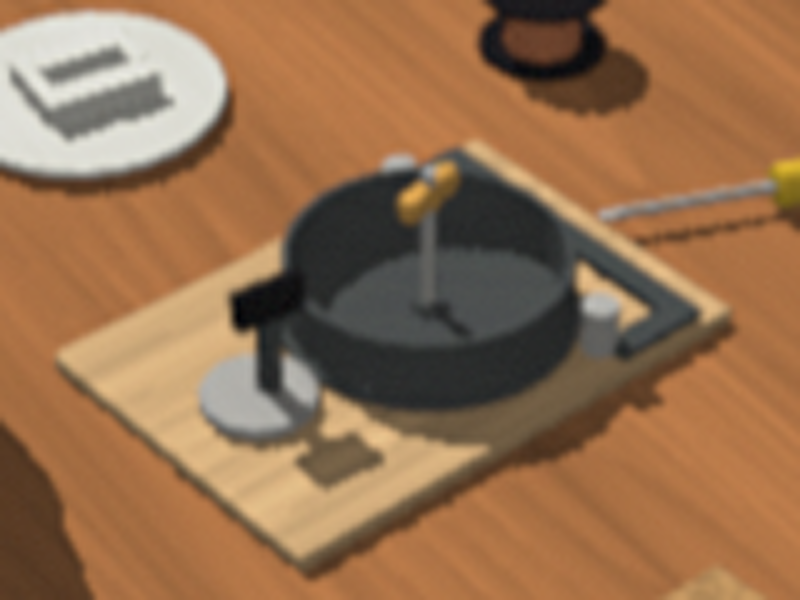

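View pics/c3.png

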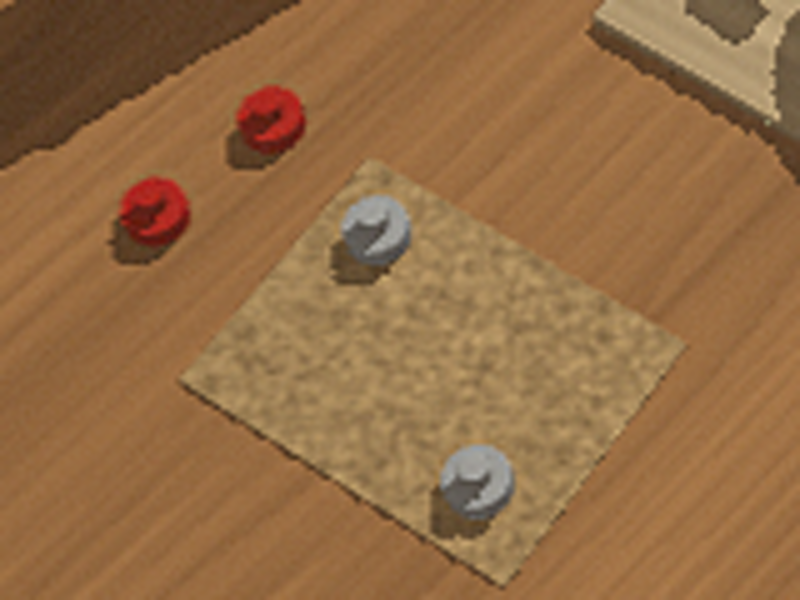

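```bash
python3 - <<'E'
from h import *
S=Cam('scene');D=Cam('side')
for n,px in [('far',(286.2,209.2)),('right',(375.5,255.8)),('near',(335,309.5)),('left',(243.8,259))]:
    print(n,S.atz(px,10).round(1))
for n,px in [('far',(333.5,238.5)),('right',(386.5,272.5)),('near',(301,322)),('left',(252,281.5))]:
    print('D',n,D.atz(px,10).round(1))
print('stops',S.atz((348.2,242.3),38).round(1),S.atz((316.2,285.3),38).round(1),D.atz((360,270.5),38).round(1),D.atz((319.6,242.4),38).round(1))
print(tri((S,(348.2,242.3)),(D,(319.6,242.4))),tri((S,(316.2,285.3)),(D,(360,270.5))))
# handle ends
print('handle', tri((S,(283.0,229.0)),(D,(293.2,269.5))))
print('nut ends', S.atz((310.8,241.8),90).round(1), S.atz((324,244.8),90).round(1), tri((S,(317.2,242)),(D,(326,244))))
# cover hub top corners scene
for px in [(361.5,178.5),(380.5,186),(370,198.5),(350.5,186.5)]: print('hub',S.atz(px,27).round(1))
E
```

```text
far [396.1  85.1  10. ]
right [680.4 121.   10. ]
near [698.2 -72.8  10. ]
left [ 420.5 -111.1   10. ]
D far [674.1 125.8  10. ]
D right [702.9 -74.2  10. ]
D near [ 418.5 -109.    10. ]
D left [394.3  86.1  10. ]
stops [608.9  92.4  38. ] [628.  -62.1  38. ] [628.6 -57.   38. ] [610.2  99.9  38. ]
(array([608.29632201,  93.76454653,  40.31194653]), [2.5107050924250487, 2.510705092425053]) (array([627.45066686, -60.81649922,  39.38046922]), [1.9109528642556346, 1.9109528642554248])
handle (array([466.26123748,  -2.60629975,  74.59217454]), [2.0671046567580404, 2.067104656758002])
nut ends [555.5   2.9  90. ] [586.8  17.3  90. ] (array([571.44903631,   9.65534067, 101.14932378]), [2.6691797844417415, 2.669179784441849])
hub [496.8 299.   27. ]
hub [555.3 311.7  27. ]
hub [559.7 255.7  27. ]
hub [491.  254.9  27. ]
```

```bash
python3 - <<'E'
from h import *
S=Cam('scene');D=Cam('side')
a=S.atz((200+312/4,175+192/4),84);b=S.atz((200+355/4,175+216/4),84);print(a,b,np.arctan2(*(b-a)[1::-1]))
a=D.atz((240+235/5,210+295/5),84);b=D.atz((240+298/5,210+275/5),84);print(a,b,np.arctan2(*(b-a)[1::-1]))
go(440,-10,230,1.5+.13)
R=Rm(get_obs()['orientation']);print(R.round(2))
E
```

```text
[449.75380086  -3.58804306  84.        ] [ 4.83717709e+02 -5.93795804e-03  8.40000000e+01] 0.10507952072577346
[ 4.48727732e+02 -5.08612949e-02  8.40000000e+01] [482.51641361  -3.60934855  84.        ] -0.10492915606693601
from [260.3 567.8 238.7] yaw 1.141 q7 -0.08 t 0.1 | shift m [ 0.0092 -0.4041 -0.4504] rot [-4.89e-01 -1.20e-03 -2.00e-04] dyaw 0.489
[[-0.   -0.91  0.42]
 [-0.    0.42  0.91]
 [-1.   -0.   -0.  ]]
```

{"fn": "apply_moves", "kwargs": {"series": [[[0.003, -0.135, -0.15], [0, 0, 0]], [[0.003, -0.135, -0.15], [0, 0, 0]], [[0.003, -0.135, -0.15], [0, 0, 0]], [[0.003, -0.135, -0.15], [0, 0, 0]], [[0.003, -0.135, -0.15], [0, 0, 0]]], "jaw": 0.04}}

```text
time: 0.65
eef_pos: [323.1, 368.7, 235.8]
orientation: [-2.706, 1.567, -1.573]
force: [0.0, 0.2, -0.4]
grip_width: 40.1
```

{"fn": "apply_moves", "kwargs": {"series": [[[0.003, -0.135, -0.15], [0, 0, 0]], [[0.003, -0.135, -0.15], [0, 0, 0]], [[0.003, -0.135, -0.15], [0, 0, 0]], [[0.003, -0.135, -0.15], [0, 0, 0]], [[0.003, -0.135, -0.15], [0, 0, 0]]]}}

```text
time: 1.15
eef_pos: [382.9, 170.6, 233.7]
orientation: [-2.641, 1.566, -1.514]
force: [-0.2, -0.4, 1.2]
grip_width: 39.8
```

{"fn": "apply_moves", "kwargs": {"series": [[[0.003, -0.135, -0.15], [0, 0, 0]], [[0.003, -0.135, -0.15], [0, 0, 0]], [[0.003, -0.135, -0.15], [0, 0, 0]], [[0.003, -0.135, -0.15], [0, 0, 0]], [[0.003, -0.135, -0.15], [0, 0, 0]]]}}

```text
time: 1.65
eef_pos: [441.5, -27.8, 232.0]
orientation: [-2.47, 1.564, -1.35]
force: [-0.3, 0.6, 0.4]
grip_width: 40.1
```

```bash
python3 - <<'E'
from h import *
go(440,-10,230,1.63)
cv2.imwrite('pics/w1.png',get_image('wrist'))
E
```

```text
from [441.5 -27.8 232. ] yaw 1.120 q7 1.12 t 1.6 | shift m [0.0019 0.0091 0.0154] rot [-0.5102 -0.0067  0.003 ] dyaw 0.510
```

View pics/w1.png

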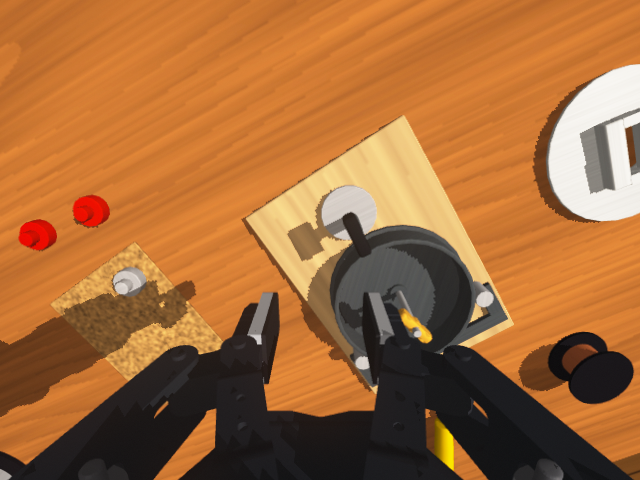

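```bash
python3 - <<'E'
from h import *
W=Cam('wrist'); i=cv2.imread('pics/w1.png')
crop(i,(355,235),100,8,'pics/c4.png'); crop(i,(410,315),100,8,'pics/c5.png'); crop(i,(590,150),140,5,'pics/c6.png')
for z in (62,84): print(W.proj([466.5,-3,z]))
print(W.proj([571.5,10,94]))
E
```

```text
pics/c4.png origin 305 198 k 8
pics/c5.png origin 360 278 k 8
pics/c6.png origin 520 98 k 5
[[354.08472651 233.12358412]]
[[356.35571873 240.43282561]]
[[414.45328412 332.50451385]]
```

View pics/c4.png

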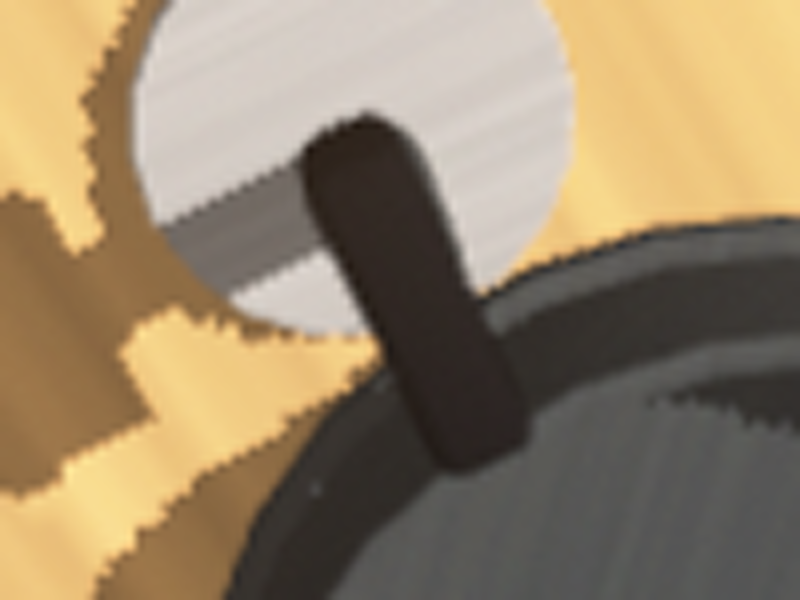

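View pics/c5.png

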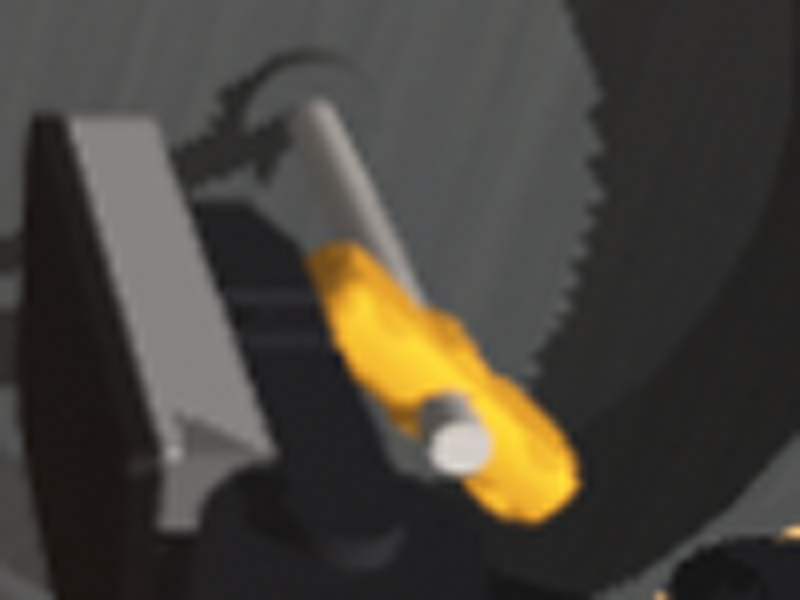

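View pics/c6.png

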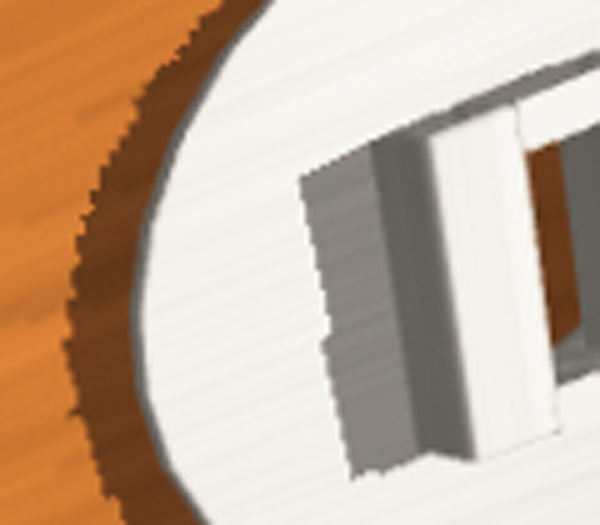

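```bash
python3 - <<'E'
from h import *
W=Cam('wrist')
f=lambda x,y,z,ox,oy:W.atz((ox+x/8,oy+y/8),z)
for A,B in [((318,215),(425,450)),((430,170),(525,410))]:
    a=f(*A,84,305,198);b=f(*B,84,305,198);print(a.round(1),b.round(1),np.arctan2(*(b-a)[1::-1]))
print('low end',f(490,450,84,305,198).round(1))
a=f(340,300,92,360,278);b=f(560,500,92,360,278)
for z in (85,94.9): 
  a=f(335,262,z,360,278);b=f(545,500,z,360,278);print('nut',a.round(1),b.round(1),np.arctan2(*(b-a)[1::-1]))
print('stud top',f(458,445,101,360,278).round(1), 'base', f(312,105,16,360,278).round(1))
print('stops',W.atz((485,299),38).round(1),W.atz((362,363),38).round(1))
S=Cam('scene'); print('stud scene',S.atz((200+468/4,175+264/4),101).round(1))
E
```

```text
[448.9  -6.4  84. ] [479.2  -6.9  84. ] -0.017360033037206363
[449.6   6.8  84. ] [479.7   5.2  84. ] -0.05238724945805971
low end [ 4.824e+02 -3.000e-01  8.400e+01]
nut [550.1   7.7  85. ] [592.9  19.   85. ] 0.2585632726240394
nut [543.7   7.8  94.9] [585.   18.7  94.9] 0.25856327262403905
stud top [568.5  11.9 101. ] base [568.9  13.5  16. ]
stops [607.1  95.7  38. ] [625.9 -61.   38. ]
stud scene [570.7   9.  101. ]
```

```bash
python3 - <<'E'
from h import *
go(466.3,-2,140,1.54)
E
```

```text
from [441.2 -26.1 231.8] yaw 1.121 q7 1.12 t 1.7 | shift m [ 0.0917 -0.0118  0.0331] rot [-0.4191 -0.006   0.0024] dyaw 0.419
```

{"fn": "apply_moves", "kwargs": {"series": [[[0.0917, -0.0118, 0.0331], [-0.4191, -0.006, 0.0024]], [[0.0917, -0.0118, 0.0331], [-0.4191, -0.006, 0.0024]], [[0.0917, -0.0118, 0.0331], [-0.4191, -0.006, 0.0024]], [[0.0917, -0.0118, 0.0331], [-0.4191, -0.006, 0.0024]], [[0.0917, -0.0118, 0.0331], [-0.4191, -0.006, 0.0024]]]}}

```text
time: 2.2
eef_pos: [466.5, -1.0, 140.3]
orientation: [-0.536, 1.57, 1.002]
force: [0.6, -0.3, -0.1]
grip_width: 40.1
```

```bash
python3 - <<'E'
from h import *
go(466.3,-2,68,1.54)
cv2.imwrite('pics/w2.png',get_image('wrist'))
print(Cam('wrist').proj([466.3,-2,84]))
E
```

```text
from [466.5  -1.  140.3] yaw 1.538 q7 1.57 t 2.2 | shift m [ 0.0723  0.0002 -0.0011] rot [-0.0023  0.0004  0.0003] dyaw 0.002
[[318.49298463 266.68957125]]
```

View pics/w2.png

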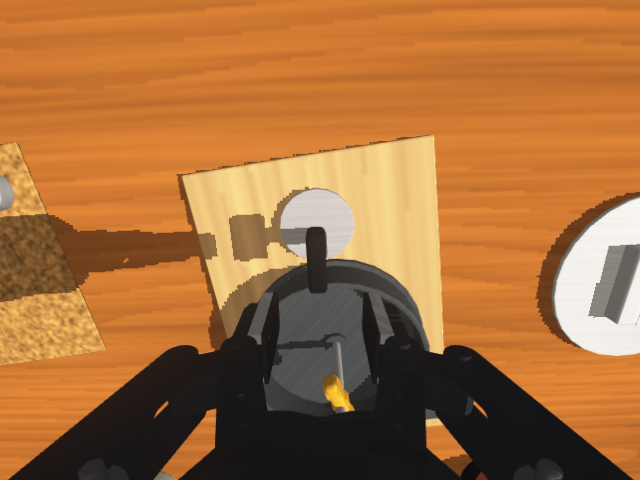

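{"fn": "apply_moves", "kwargs": {"series": [[[0.03, 0, -0.001], [0, 0, 0]], [[0.06, 0, -0.001], [0, 0, 0]], [[0.072, 0, -0.001], [0, 0, 0]], [[0.072, 0, -0.001], [0, 0, 0]], [[0.072, 0, -0.001], [0, 0, 0]]]}}

```text
time: 2.75
eef_pos: [467.5, -2.1, 69.9]
orientation: [-1.226, 1.568, 0.311]
force: [0.3, -0.6, -0.4]
grip_width: 40.1
```

{"fn": "apply_moves", "kwargs": {"series": [[[0, 0, 0], [0, 0, 0]], [[0, 0, 0], [0, 0, 0]], [[0, 0, 0], [0, 0, 0]], [[0, 0, 0], [0, 0, 0]], [[0, 0, 0], [0, 0, 0]]], "jaw": 0.005, "squeeze": 60}}

```text
time: 3.25
eef_pos: [468.6, -3.4, 71.4]
orientation: [-1.499, 1.565, 0.037]
force: [-1.5, -4.7, 9.4]
grip_width: 10.9
```

```bash
python3 - <<'E'
from h import *
go(466.3,-2,68,1.54); print(get_obs()['force'],get_obs()['grip_width'])
E
```

```text
from [468.6  -3.4  71.4] yaw 1.536 q7 1.64 t 3.2 | shift m [0.0034 0.0023 0.0013] rot [-0.0044  0.0004  0.0054] dyaw 0.004
[-1.48620859 -4.73509699  9.36065629] 10.858358890892198
```

{"fn": "apply_moves", "kwargs": {"series": [[[0, 0.0003, 0], [0.145, 0, 0]], [[0, 0.0006, 0], [0.29, 0, 0]], [[0, 0.001, 0], [0.435, 0, 0]], [[0, 0.001, 0], [0.58, 0, 0]], [[0, 0.001, 0], [0.725, 0, 0]]]}}

```text
time: 3.75
eef_pos: [467.6, -5.7, 71.6]
orientation: [-1.185, 1.564, -0.381]
force: [1.4, -9.2, -9.5]
grip_width: 10.5
```

{"fn": "apply_moves", "kwargs": {"series": [[[0, 0, 0], [0.145, 0, 0]], [[0, 0, 0], [0.29, 0, 0]], [[0, 0, 0], [0.435, 0, 0]], [[0, 0, 0], [0.58, 0, 0]], [[0, 0, 0], [0.725, 0, 0]]]}}

```text
time: 4.25
eef_pos: [465.4, -6.9, 71.5]
orientation: [-0.981, 1.567, -0.909]
force: [-5.9, -5.6, 1.1]
grip_width: 10.6
```

```bash
python3 - <<'E'
from h import *
go(466.3,-2,68,0.06); print(get_obs()['force'],get_obs()['moment'],get_obs()['grip_width'])
s=get_image('scene');cv2.imwrite('pics/s1.png',s);crop(s,(300,250),160,5,'pics/c7.png')
E
```

```text
from [465.4  -6.9  71.5] yaw 0.072 q7 0.46 t 4.2 | shift m [0.0035 0.0048 0.0013] rot [0.0123 0.0022 0.0033] dyaw -0.012
[-5.9127809  -5.62578236  1.0696298 ] [-1.32675376  1.57524132  0.4021098 ] 10.636293653624932
pics/c7.png origin 220 190 k 5
```

View pics/c7.png

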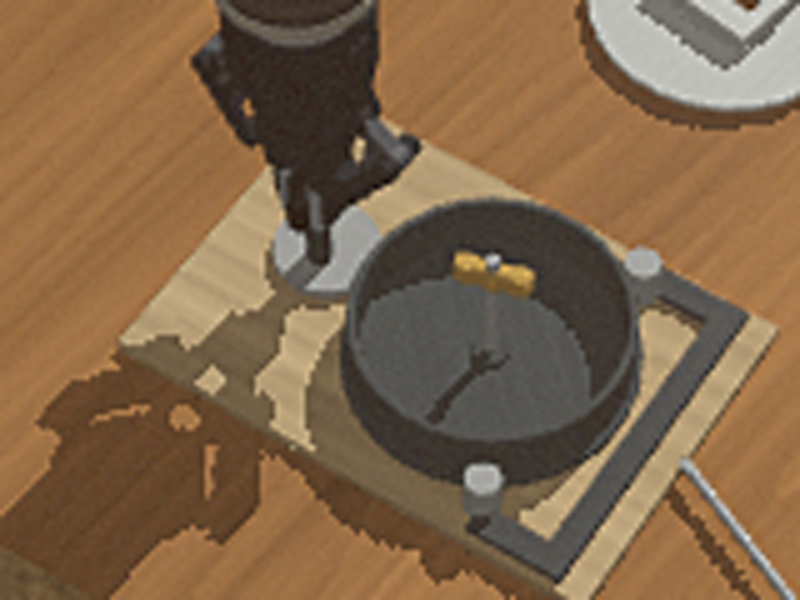

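{"fn": "apply_moves", "kwargs": {"series": [[[0, 0, 0], [0, 0, 0]], [[0, 0, 0], [0, 0, 0]], [[-0.02, 0, 0], [0, 0, 0]], [[-0.06, 0, 0], [0, 0, 0]], [[-0.11, 0, 0], [0, 0, 0]]], "jaw": 0.04}}

```text
time: 4.8
eef_pos: [464.5, -6.7, 182.1]
orientation: [-1.6, 1.566, -1.536]
force: [0.9, 1.4, 0.5]
grip_width: 39.9
```

{"fn": "apply_moves", "kwargs": {"series": [[[-0.04, 0.05, 0], [0, 0, 0]], [[-0.06, 0.06, 0], [0, 0, 0]], [[-0.06, 0.06, 0], [0, 0, 0]], [[-0.06, 0.06, 0], [0, 0, 0]]]}}

```text
time: 5.2
eef_pos: [461.1, 54.2, 242.6]
orientation: [-0.908, 1.567, -0.842]
force: [0.3, -0.4, -0.4]
grip_width: 40.2
```

```bash
python3 - <<'E'
from h import *
go(422,-270,150,0); print(get_obs()['force'])
cv2.imwrite('pics/w3.png',get_image('wrist'))
s=get_image('scene');cv2.imwrite('pics/s2.png',s);crop(s,(300,250),160,5,'pics/c8.png')
E
```

```text
from [461.1  54.2 242.6] yaw 0.067 q7 0.02 t 5.2 | shift m [ 0.0933 -0.3207 -0.0607] rot [0.0665 0.0021 0.0026] dyaw -0.067
[ 0.26080518 -0.40205249 -0.38195938]
pics/c8.png origin 220 190 k 5
```

View pics/w3.png

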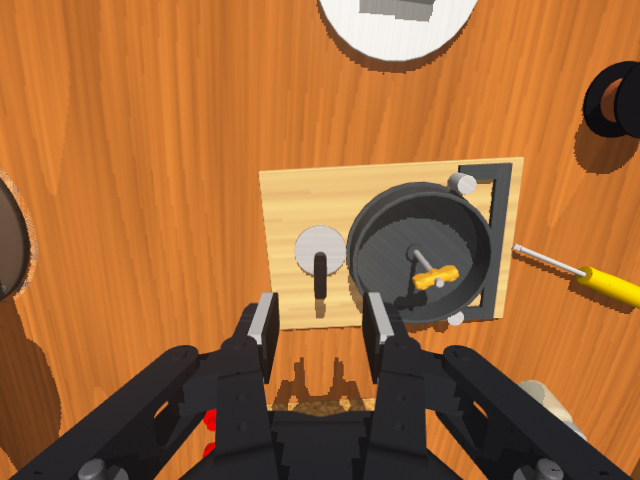

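View pics/c8.png

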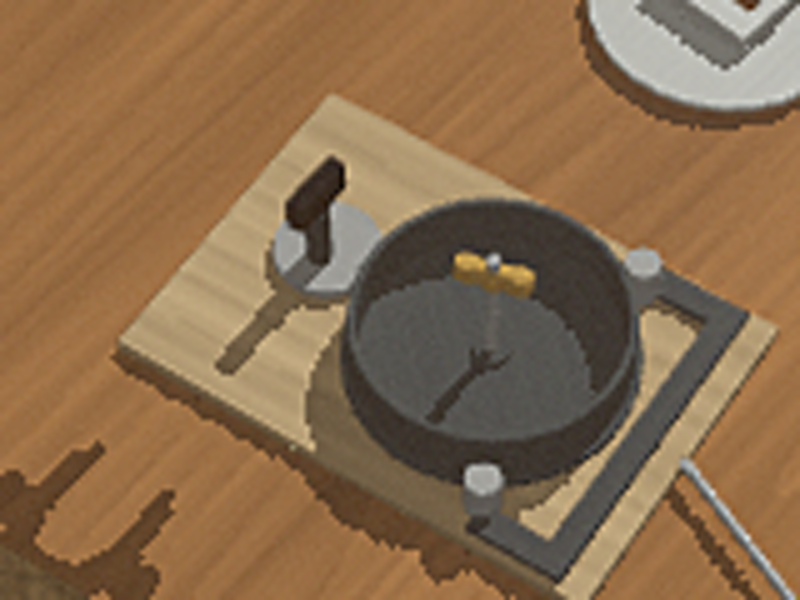

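```bash
python3 - <<'E'
from h import *
go(485,-365,230)
crop(cv2.imread('pics/w3.png'),(425,265),100,8,'pics/c9.png')
E
```

```text
from [460.3  52.8 241.4] yaw 0.063 q7 0.02 t 5.3 | shift m [ 0.0132 -0.4185 -0.0018] rot [ 0.     -0.0007  0.0044] dyaw 0.000
pics/c9.png origin 375 228 k 8
```

View pics/c9.png

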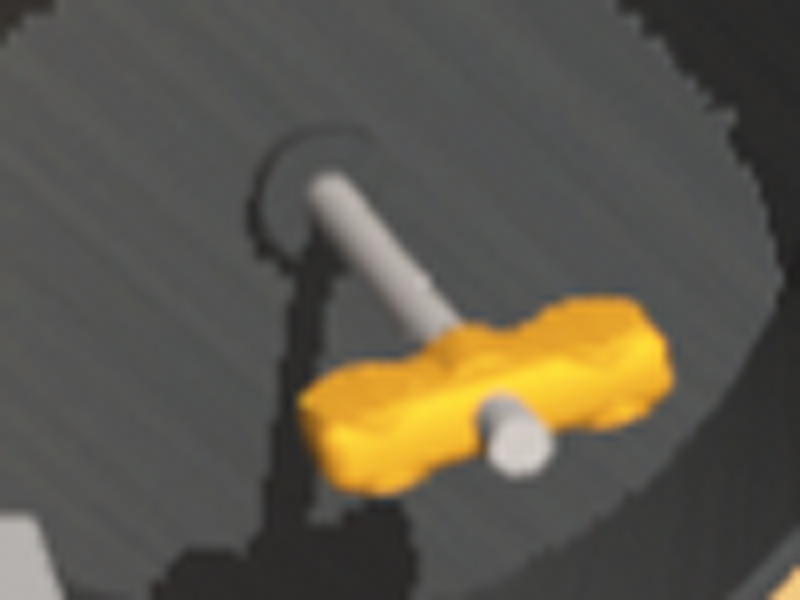

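```bash
python3 - <<'E'
from h import *
W=Cam('wrist'); f=lambda x,y,z:W.atz((375+x/8,228+y/8),z)
print('stud top',f(520,448,101).round(1),'base',f(322,190,16).round(1))
for A,B in [((390,492),(640,425)),((335,385),(590,305)),((330,440),(655,360))]:
    a=f(*A,92);b=f(*B,92);print(a.round(1),b.round(1),np.arctan2(*(b-a)[1::-1]))
i=cv2.imread('pics/w3.png')
print('stops',W.atz((462,183),38).round(1),W.atz((456,318),38).round(1))
# handle
for P in [(320,256),(320,294)]: print('h',W.atz(P,84).round(1))
E
```

```text
stud top [572.5   8.  101. ] base [572.9   7.8  16. ]
[562.   -2.7  92. ] [590.    7.7  92. ] 0.355921452085044
[553.3  10.6  92. ] [581.2  22.4  92. ] 0.40008331720311324
[553.8   3.6  92. ] [590.1  16.1  92. ] 0.3305210323704167
stops [601.9  92.3  38. ] [626.1 -63.1  38. ]
h [462.1  21.9  84. ]
h [464.6 -17.6  84. ]
```

{"fn": "apply_moves", "kwargs": {"series": [[[0.002, -0.209, 0], [0, 0, 0]], [[0.002, -0.209, 0], [0, 0, 0]], [[0.002, -0.209, 0], [0, 0, 0]], [[0.002, -0.209, 0], [0, 0, 0]], [[0.002, -0.209, 0], [0, 0, 0]]]}}

```text
time: 5.8
eef_pos: [471.7, -163.3, 239.9]
orientation: [-1.773, 1.563, -1.72]
force: [-0.2, 0.1, -0.1]
grip_width: 40.1
```

{"fn": "apply_moves", "kwargs": {"series": [[[0.01, -0.209, 0], [0, 0, 0]], [[0.01, -0.209, 0], [0, 0, 0]], [[0.01, -0.209, 0], [0, 0, 0]], [[0.01, -0.209, 0], [0, 0, 0]], [[0.01, -0.209, 0], [0, 0, 0]]]}}

```text
time: 6.3
eef_pos: [479.8, -378.0, 230.1]
orientation: [-2.011, 1.56, -1.965]
force: [0.1, -0.7, -0.0]
grip_width: 40.2
```

```bash
python3 - <<'E'
from h import *
go(485,-365,230)
cv2.imwrite('pics/w4.png',get_image('wrist'))
W=Cam('wrist');print(W.proj([[422,-270,29],[559,-335,29]]))
E
```

```text
from [ 479.8 -378.   230.1] yaw 0.046 q7 1.03 t 6.3 | shift m [-0.      0.0127  0.0057] rot [ 0.     -0.0046  0.0098] dyaw 0.000
[[264.12947301  94.92087755]
 [402.74773205 172.47872266]]
```

View pics/w4.png

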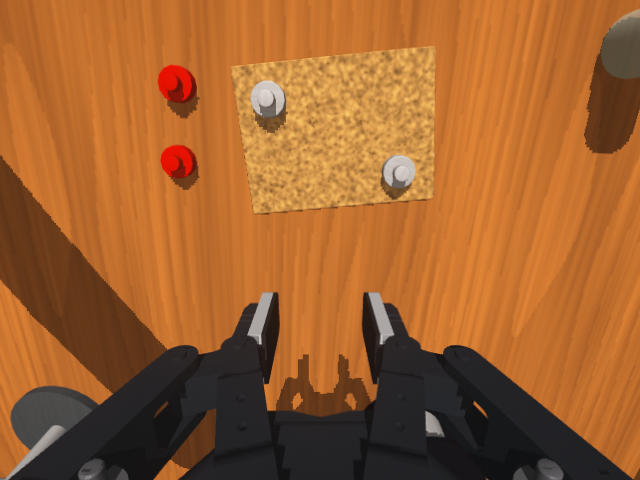

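```bash
python3 - <<'E'
from h import *
W=Cam('wrist')
a=W.atz((266,98),29);b=W.atz((402,173.5),29);print(a.round(1),b.round(1))
S=Cam('scene');D=Cam('side')
s=cv2.imread('pics/s2.png')
print(tri((W,(266,98)),(S,(125+378/5,255+213/5))), tri((W,(402,173.5)),(S,(125+481/5,255+462/5))))
go(b[0],b[1],110,0); go(b[0],b[1],110,-1.57)
E
```

```text
[ 423.7 -272.6   29. ] [ 558.4 -336.    29. ]
(array([ 423.97157139, -270.47015601,   24.0942292 ]), [2.0419054778226693, 2.0419054778227315]) (array([ 559.89333956, -333.75659024,   28.02155947]), [2.712725856119972, 2.7127258561199286])
from [ 479.7 -378.6  230.1] yaw 0.046 q7 1.03 t 6.3 | shift m [0.1193 0.0402 0.0811] rot [ 0.0457 -0.0045  0.0106] dyaw -0.046
from [ 479.7 -378.6  230.1] yaw 0.046 q7 1.03 t 6.3 | shift m [0.1193 0.0402 0.0811] rot [-1.5259 -0.0118  0.0047] dyaw 1.526
```

{"fn": "apply_moves", "kwargs": {"series": [[[0.1193, 0.0402, 0.0811], [0, -0.0045, 0.0106]], [[0.1193, 0.0402, 0.0811], [0, -0.0045, 0.0106]], [[0.1193, 0.0402, 0.0811], [0, -0.0045, 0.0106]], [[0.1193, 0.0402, 0.0811], [0, -0.0045, 0.0106]], [[0.1193, 0.0402, 0.0811], [0, -0.0045, 0.0106]]]}}

```text
time: 6.85
eef_pos: [557.3, -335.1, 108.0]
orientation: [2.858, 1.566, 2.904]
force: [-1.1, 0.3, 1.1]
grip_width: 39.9
```

```bash
python3 - <<'E'
from h import *
go(559,-335.3,26)
i=get_image('wrist');cv2.imwrite('pics/w5.png',i)
W=Cam('wrist');print(W.proj([[559,-335.3,29],[559,-335.3,17]]))
E
```

```text
from [ 557.3 -335.1  108. ] yaw 0.046 q7 1.00 t 6.8 | shift m [ 0.0819 -0.0004  0.002 ] rot [-0.     -0.0044 -0.0013] dyaw 0.000
[[322.89285681 253.05312845]
 [322.78403562 247.26605756]]
```

View pics/w5.png

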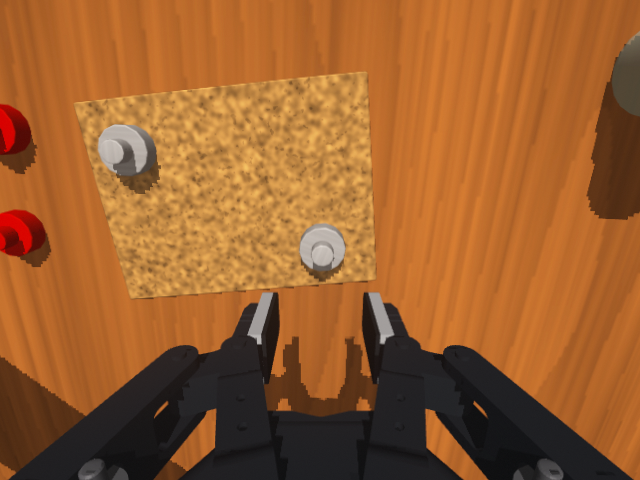

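{"fn": "apply_moves", "kwargs": {"series": [[[0.04, 0, 0.002], [0, -0.004, 0]], [[0.075, 0, 0.002], [0, -0.004, 0]], [[0.082, 0, 0.002], [0, -0.004, 0]], [[0.082, 0, 0.002], [0, -0.004, 0]], [[0.082, 0, 0.002], [0, -0.004, 0]]]}}

```text
time: 7.4
eef_pos: [559.7, -337.9, 30.1]
orientation: [-0.473, 1.566, -0.429]
force: [1.4, -0.1, 0.8]
grip_width: 39.9
```

{"fn": "apply_moves", "kwargs": {"series": [[[0, 0, 0], [0, 0, 0]], [[0, 0, 0], [0, 0, 0]], [[0, 0, 0], [0, 0, 0]], [[0, 0, 0], [0, 0, 0]]], "jaw": 0.01, "squeeze": 40}}

```text
time: 7.8
eef_pos: [560.5, -339.0, 32.5]
orientation: [-0.496, 1.563, -0.453]
force: [-1.4, 0.3, 9.1]
grip_width: 13.1
```

{"fn": "apply_moves", "kwargs": {"series": [[[-0.03, 0, 0], [0, 0, 0]], [[-0.07, 0, 0], [0, 0, 0]], [[-0.12, 0, 0], [0, 0, 0]], [[-0.15, 0, 0], [0, 0, 0]], [[-0.15, 0, 0], [0, 0, 0]]]}}

```text
time: 8.3
eef_pos: [561.2, -340.6, 188.5]
orientation: [-0.493, 1.554, -0.45]
force: [-0.2, 0.1, -1.1]
grip_width: 12.5
```

```bash
python3 - <<'E'
from h import *
c=np.array([573,9]); 
for a in (.36+np.pi/2,.36-np.pi/2):
    p=c+46*np.array([np.cos(a),np.sin(a)]); print(p.round(1)); go(p[0],p[1],150,.36)
i=get_image('wrist');cv2.imwrite('pics/w6.png',i);crop(i,(320,300),200,4,'pics/c10.png')
E
```

```text
[556.8  52.1]
from [ 561.2 -340.6  188.5] yaw 0.043 q7 0.95 t 8.3 | shift m [0.0355 0.3928 0.0119] rot [-0.3168  0.0134  0.0102] dyaw 0.317
[589.2 -34.1]
from [ 561.2 -340.6  188.5] yaw 0.043 q7 0.95 t 8.3 | shift m [0.0366 0.3053 0.0406] rot [-0.3168  0.0134  0.0102] dyaw 0.317
pics/c10.png origin 220 225 k 4
```

View pics/c10.png

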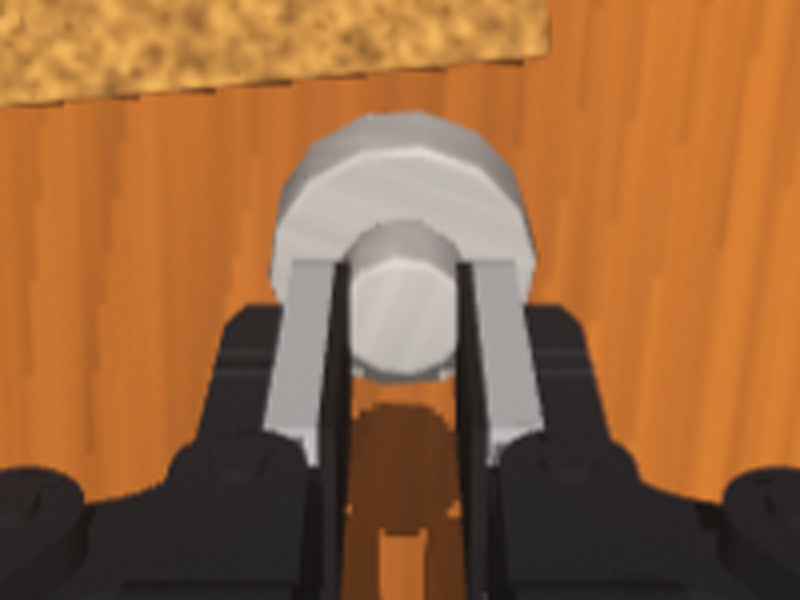

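{"fn": "apply_moves", "kwargs": {"series": [[[0.01, 0.05, 0.0], [-0.08, 0.013, 0.01]], [[0.018, 0.1, 0.0], [-0.16, 0.013, 0.01]], [[0.03, 0.15, 0.0], [-0.24, 0.013, 0.01]], [[0.035, 0.2, 0.003], [-0.3168, 0.0134, 0.0102]], [[0.035, 0.245, 0.006], [-0.3168, 0.0134, 0.0102]]]}}

```text
time: 8.85
eef_pos: [554.6, -91.8, 147.4]
orientation: [2.353, 1.564, 2.716]
force: [1.6, 0.2, -0.9]
grip_width: 12.4
```

```bash
python3 - <<'E'
from h import *
go(556.8,52.1,150,.36)
E
```

```text
from [554.6 -91.8 147.4] yaw 0.363 q7 0.86 t 8.8 | shift m [-0.0022  0.1338  0.0532] rot [ 0.0033 -0.0047 -0.0047] dyaw -0.003
```

{"fn": "apply_moves", "kwargs": {"series": [[[-0.002, 0.04, 0.016], [0.003, -0.005, -0.005]], [[-0.002, 0.08, 0.032], [0.003, -0.005, -0.005]], [[-0.002, 0.12, 0.048], [0.003, -0.005, -0.005]], [[-0.002, 0.1338, 0.0532], [0.003, -0.005, -0.005]], [[-0.002, 0.1338, 0.0532], [0.003, -0.005, -0.005]]]}}

```text
time: 9.35
eef_pos: [555.9, 55.5, 148.5]
orientation: [2.682, 1.569, 3.048]
force: [-0.9, -0.1, -1.7]
grip_width: 12.7
```

```bash
python3 - <<'E'
from h import *
i=get_image('wrist');cv2.imwrite('pics/w7.png',i)
go(556.8,52.1,46,.36)
E
```

```text
from [556.   52.9 148.9] yaw 0.363 q7 0.59 t 9.4 | shift m [ 0.1029 -0.001   0.0006] rot [ 0.0027 -0.0014  0.0004] dyaw -0.003
```

View pics/w7.png

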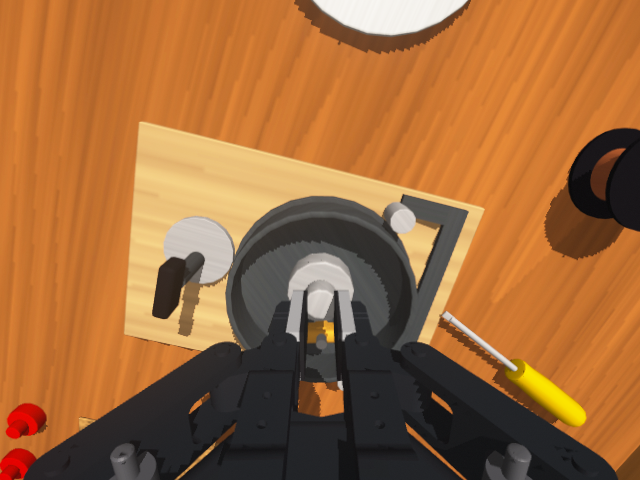

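{"fn": "apply_moves", "kwargs": {"series": [[[0.03, -0.001, 0.0006], [0, -0.001, 0]], [[0.06, -0.001, 0.0006], [0, -0.001, 0]], [[0.085, -0.001, 0.0006], [0, -0.001, 0]], [[0.095, -0.001, 0.0006], [0, -0.001, 0]], [[0.1, -0.001, 0.0006], [0, -0.001, 0]]]}}

```text
time: 9.9
eef_pos: [556.3, 50.1, 48.1]
orientation: [-2.696, 1.568, -2.336]
force: [0.5, 0.5, -0.4]
grip_width: 12.6
```

```bash
python3 - <<'E'
from h import *
go(556.8,52.1,46,.36);print(get_obs()['force'])
E
```

```text
from [556.3  50.1  48.1] yaw 0.360 q7 0.70 t 9.9 | shift m [0.0021 0.0017 0.0011] rot [ 0.0002 -0.0022  0.001 ] dyaw -0.000
[ 0.53707198  0.53312862 -0.37088926]
```

{"fn": "apply_moves", "kwargs": {"series": [[[0.0015, 0.001, 0.001], [0, 0, 0]], [[0.003, 0.0017, 0.001], [0, -0.002, 0]], [[0.004, 0.0017, 0.001], [0, -0.002, 0]], [[0.004, 0.0017, 0.001], [0, -0.002, 0]]]}}

```text
time: 10.3
eef_pos: [557.4, 51.7, 45.5]
orientation: [-0.614, 1.569, -0.254]
force: [-2.4, -1.3, 5.7]
grip_width: 12.5
```

{"fn": "apply_moves", "kwargs": {"series": [[[0, 0, 0], [0, 0, 0]], [[0, 0, 0], [0, 0, 0]], [[0, 0, 0], [0, 0, 0]], [[-0.01, 0, 0], [0, 0, 0]], [[-0.04, 0, 0], [0, 0, 0]]], "jaw": 0.032}}

```text
time: 10.8
eef_pos: [555.6, 51.7, 84.5]
orientation: [-2.835, 1.568, -2.475]
force: [0.3, 0.4, -0.4]
grip_width: 32.1
```

{"fn": "apply_moves", "kwargs": {"series": [[[-0.05, 0, 0], [0, 0, 0]], [[-0.1, 0, 0], [0, 0, 0]], [[-0.13, 0, 0], [0, 0, 0]], [[-0.13, 0, 0], [0, 0, 0]]]}}

```text
time: 11.2
eef_pos: [558.3, 51.6, 219.4]
orientation: [-0.246, 1.566, 0.113]
force: [0.6, -0.0, -0.6]
grip_width: 32.1
```

```bash
python3 - <<'E'
from h import *
go(424,-271,150,.05)
s=get_image('scene');cv2.imwrite('pics/s3.png',s);crop(s,(300,250),160,5,'pics/c11.png')
i=get_image('wrist');cv2.imwrite('pics/w8.png',i)
E
```

```text
from [558.3  51.6 219.4] yaw 0.360 q7 0.53 t 11.2 | shift m [ 0.0686 -0.2546 -0.2396] rot [0.3097 0.0052 0.0005] dyaw -0.310
pics/c11.png origin 220 190 k 5
```

View pics/w8.png

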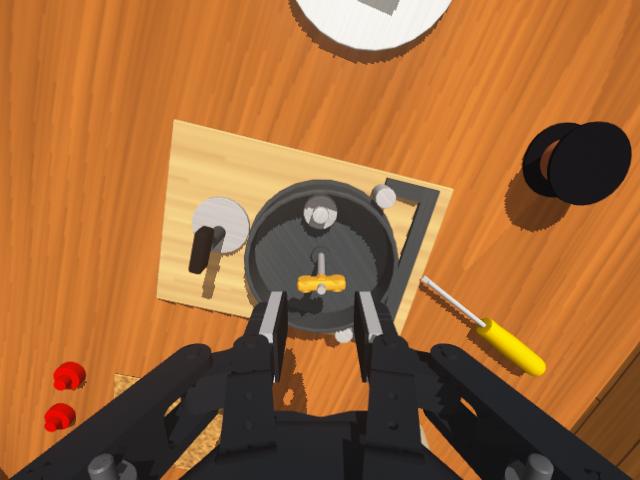

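View pics/s3.png

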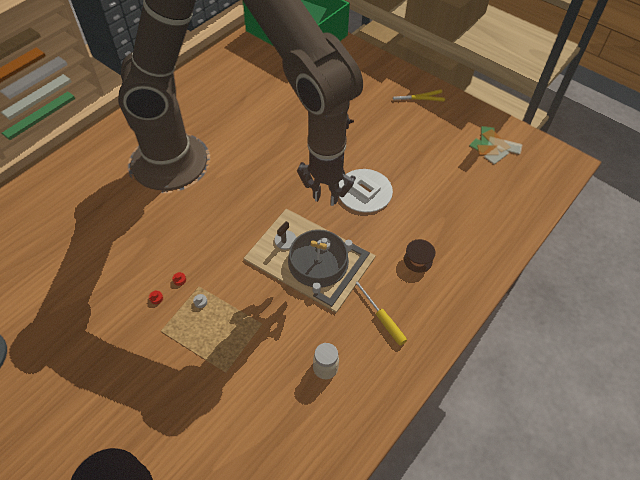

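```bash
python3 - <<'E'
from h import *
go(425,-280,150,.36)
E
```

```text
from [556.   52.3 215.2] yaw 0.361 q7 0.53 t 11.3 | shift m [ 0.0656 -0.2647 -0.2397] rot [ 0.0006 -0.0011  0.0002] dyaw -0.001
```

{"fn": "apply_moves", "kwargs": {"series": [[[0.003, -0.03, -0.027], [0, 0, 0]], [[0.006, -0.06, -0.055], [0, 0, 0]], [[0.009, -0.09, -0.083], [0, 0, 0]], [[0.012, -0.12, -0.11], [0, 0, 0]], [[0.015, -0.15, -0.138], [0, 0, 0]]]}}

```text
time: 11.8
eef_pos: [478.1, -137.7, 199.1]
orientation: [2.968, 1.567, -2.954]
force: [0.6, -0.5, -0.1]
grip_width: 31.9
```

{"fn": "apply_moves", "kwargs": {"series": [[[0.01, -0.03, -0.027], [0, 0, 0]], [[0.02, -0.06, -0.055], [0, 0, 0]], [[0.03, -0.09, -0.083], [0, 0, 0]], [[0.045, -0.115, -0.102], [0, 0, 0]], [[0.05, -0.115, -0.102], [0, 0, 0]]]}}

```text
time: 12.3
eef_pos: [419.4, -285.1, 147.5]
orientation: [3.026, 1.564, -2.904]
force: [0.3, 0.2, -0.2]
grip_width: 31.8
```

```bash
python3 - <<'E'
from h import *
i=get_image('wrist');cv2.imwrite('pics/w9.png',i)
go(424,-271,110,.36)
W=Cam('wrist');print(W.proj([[424,-271.3,29]]))
E
```

```text
from [ 420.4 -282.6  147. ] yaw 0.356 q7 1.27 t 12.3 | shift m [0.037  0.0096 0.0077] rot [-0.004  -0.0072 -0.0026] dyaw 0.004
[[330.3561126  227.03250458]]
```

View pics/w9.png

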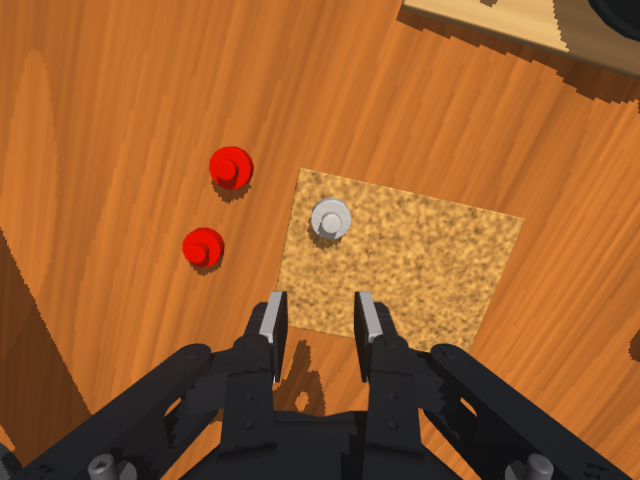

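{"fn": "apply_moves", "kwargs": {"series": [[[0.03, 0.011, 0.0077], [0, -0.007, -0.003]], [[0.065, 0.011, 0.0077], [0, -0.007, -0.003]], [[0.09, 0.011, 0.0077], [0, -0.007, -0.003]], [[0.11, 0.011, 0.0077], [0, -0.007, -0.003]], [[0.12, 0.011, 0.0077], [0, -0.007, -0.003]]]}}

```text
time: 12.85
eef_pos: [422.0, -267.6, 24.9]
orientation: [2.389, 1.567, 2.747]
force: [-0.7, -0.2, 0.4]
grip_width: 32.2
```

```bash
python3 - <<'E'
from h import *
i=get_image('wrist');crop(i,(320,300),240,3,'pics/c12.png')
go(423.7,-269.6,27,.36)
E
```

```text
pics/c12.png origin 200 210 k 3
from [ 422.  -267.9   24.6] yaw 0.357 q7 1.42 t 12.9 | shift m [-0.0024 -0.0022  0.001 ] rot [-0.0025 -0.0029 -0.0024] dyaw 0.003
```

View pics/c12.png

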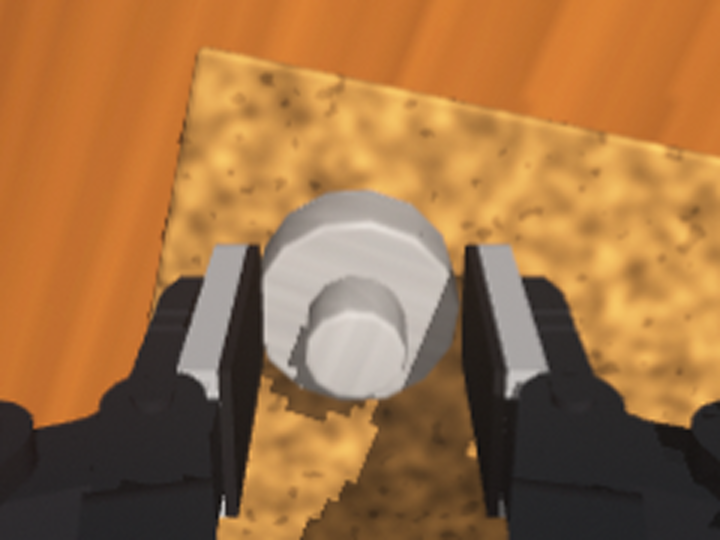

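{"fn": "apply_moves", "kwargs": {"series": [[[-0.001, -0.001, 0], [0, 0, 0]], [[-0.001, -0.001, 0], [0, 0, 0]], [[-0.001, -0.001, 0], [0, 0, 0]], [[-0.001, -0.001, 0], [0, 0, 0]]], "jaw": 0.01}}

```text
time: 13.3
eef_pos: [422.7, -268.9, 26.2]
orientation: [2.43, 1.568, 2.788]
force: [0.8, -0.3, -0.9]
grip_width: 13.4
```

{"fn": "apply_moves", "kwargs": {"series": [[[-0.03, 0, 0], [0, 0, 0]], [[-0.07, 0, 0], [0, 0, 0]], [[-0.12, 0, 0], [0, 0, 0]], [[-0.15, 0, 0], [0, 0, 0]], [[-0.15, 0, 0], [0, 0, 0]]]}}

```text
time: 13.8
eef_pos: [425.1, -270.4, 180.2]
orientation: [-0.517, 1.566, -0.159]
force: [0.0, -0.0, -2.2]
grip_width: 13.8
```

```bash
python3 - <<'E'
from h import *
i=get_image('wrist');cv2.imwrite('pics/w10.png',i);crop(i,(320,300),240,3,'pics/c13.png')
go(589.2,-34,150,.36)
E
```

```text
pics/c13.png origin 200 210 k 3
from [ 424.3 -269.2  178. ] yaw 0.358 q7 1.21 t 13.8 | shift m [0.0285 0.1624 0.2369] rot [-0.0016  0.0021  0.0001] dyaw 0.002
```

View pics/c13.png

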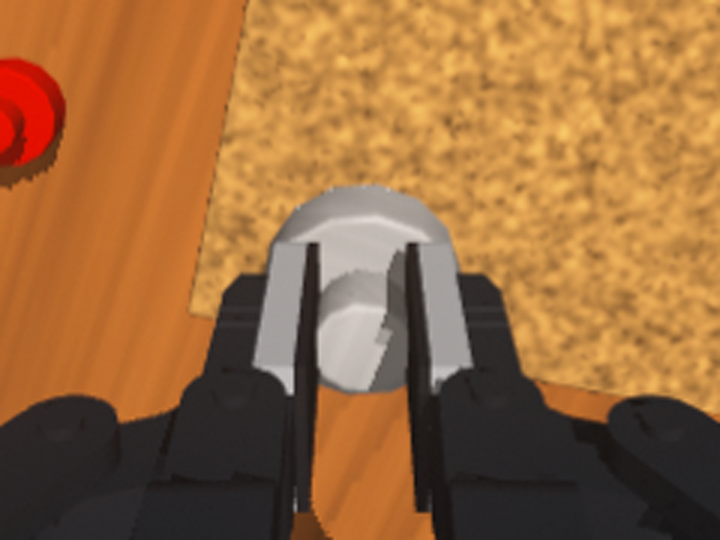

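{"fn": "apply_moves", "kwargs": {"series": [[[0.003, 0.02, 0.03], [0, 0.002, 0]], [[0.006, 0.043, 0.062], [0, 0.002, 0]], [[0.009, 0.067, 0.096], [0, 0.002, 0]], [[0.012, 0.09, 0.13], [0, 0.002, 0]], [[0.015, 0.1, 0.15], [0, 0.002, 0]]]}}

```text
time: 14.35
eef_pos: [530.6, -118.9, 161.5]
orientation: [2.161, 1.568, 2.523]
force: [0.3, -1.0, -1.3]
grip_width: 13.8
```

```bash
python3 - <<'E'
from h import *
go(589.2,-34,145,.36)
E
```

```text
from [ 530.6 -118.9  161.5] yaw 0.362 q7 0.92 t 14.3 | shift m [0.0165 0.0586 0.0849] rot [ 0.0024 -0.0013 -0.002 ] dyaw -0.002
```

{"fn": "apply_moves", "kwargs": {"series": [[[0.003, 0.02, 0.03], [0.002, 0, 0]], [[0.006, 0.04, 0.06], [0.002, 0, 0]], [[0.012, 0.0586, 0.0849], [0.002, 0, 0]], [[0.016, 0.0586, 0.0849], [0.002, 0, 0]], [[0.016, 0.0586, 0.0849], [0.002, 0, 0]]]}}

```text
time: 14.85
eef_pos: [588.1, -34.0, 143.6]
orientation: [2.705, 1.566, 3.067]
force: [-1.0, -0.8, -1.2]
grip_width: 13.8
```

```bash
python3 - <<'E'
from h import *
i=get_image('wrist');cv2.imwrite('pics/w11.png',i)
go(589.2,-34,41,.36)
E
```

```text
from [588.  -35.2 144.3] yaw 0.359 q7 0.78 t 14.9 | shift m [0.1033 0.0005 0.0019] rot [-0.0007 -0.004  -0.0018] dyaw 0.001
```

View pics/w11.png

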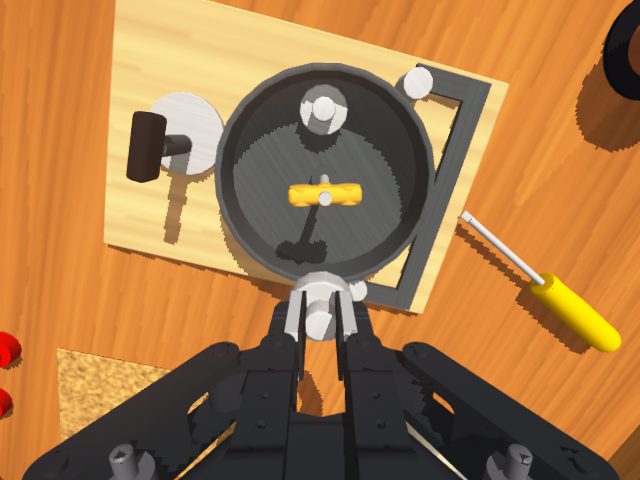

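```bash
python3 - <<'E'
from h import *
W=Cam('wrist');print('stud',W.atz((325,199),101).round(1)); a=W.atz((290,195),92);b=W.atz((361.5,194),92);print(a,b,np.arctan2(*(b-a)[1::-1]))
print('rim far', W.atz((325,64),50).round(1))
E
```

```text
stud [574.2   8.9 101. ]
[555.60538125   2.47216115  92.        ] [593.20393094  17.20692141  92.        ] 0.3735016071797715
rim far [548.2  78.9  50. ]
```

{"fn": "apply_moves", "kwargs": {"series": [[[0.03, 0.0005, 0.001], [0, -0.003, -0.001]], [[0.06, 0.0005, 0.001], [0, -0.003, -0.001]], [[0.085, 0.0005, 0.001], [0, -0.003, -0.001]], [[0.095, 0.0005, 0.001], [0, -0.003, -0.001]], [[0.101, 0.0005, 0.001], [0, -0.003, -0.001]]]}}

```text
time: 15.4
eef_pos: [587.7, -35.8, 42.9]
orientation: [2.844, 1.569, -3.081]
force: [-0.6, -0.2, -0.6]
grip_width: 13.8
```

```bash
python3 - <<'E'
from h import *
go(589.2,-34,39,.36);print(get_obs()['force'])
E
```

```text
from [587.7 -35.8  42.9] yaw 0.357 q7 0.88 t 15.4 | shift m [0.0039 0.0012 0.002 ] rot [-0.0027 -0.0021 -0.0007] dyaw 0.003
[-0.59706313 -0.20741048 -0.56175038]
```

{"fn": "apply_moves", "kwargs": {"series": [[[0.0015, 0.001, 0.001], [0, 0, 0]], [[0.003, 0.001, 0.001], [0, -0.002, 0]], [[0.004, 0.001, 0.001], [0, -0.002, 0]], [[0.005, 0.001, 0.001], [0, -0.002, 0]]]}}

```text
time: 15.8
eef_pos: [588.9, -34.5, 38.7]
orientation: [0.181, 1.569, 0.539]
force: [-0.8, -0.8, 10.0]
grip_width: 13.6
```

{"fn": "apply_moves", "kwargs": {"series": [[[0, 0, 0], [0, 0, 0]], [[0, 0, 0], [0, 0, 0]], [[0, 0, 0], [0, 0, 0]], [[-0.01, 0, 0], [0, 0, 0]], [[-0.04, 0, 0], [0, 0, 0]]], "jaw": 0.032}}

```text
time: 16.3
eef_pos: [587.1, -34.3, 77.5]
orientation: [2.699, 1.567, 3.057]
force: [1.3, -0.1, 1.1]
grip_width: 32.1
```

{"fn": "apply_moves", "kwargs": {"series": [[[-0.05, 0, 0], [0, 0, 0]], [[-0.1, 0, 0], [0, 0, 0]], [[-0.15, 0, 0], [0, 0, 0]], [[-0.18, 0, 0], [0, 0, 0]]], "jaw": 0.08}}

```text
time: 16.7
eef_pos: [588.5, -35.3, 262.2]
orientation: [0.137, 1.57, 0.493]
force: [1.0, 0.1, 0.3]
grip_width: 80.1
```

```bash
python3 - <<'E'
from h import *
i=get_image('wrist');cv2.imwrite('pics/w12.png',i)
s=get_image('scene');cv2.imwrite('pics/s4.png',s);crop(s,(320,235),200,4,'pics/c14.png')
go(524,200,220,.36)
E
```

```text
pics/c14.png origin 220 160 k 4
from [589.7 -35.4 262.9] yaw 0.357 q7 0.69 t 16.8 | shift m [0.0428 0.2435 0.0205] rot [-0.0032  0.0046  0.0005] dyaw 0.003
```

View pics/w12.png

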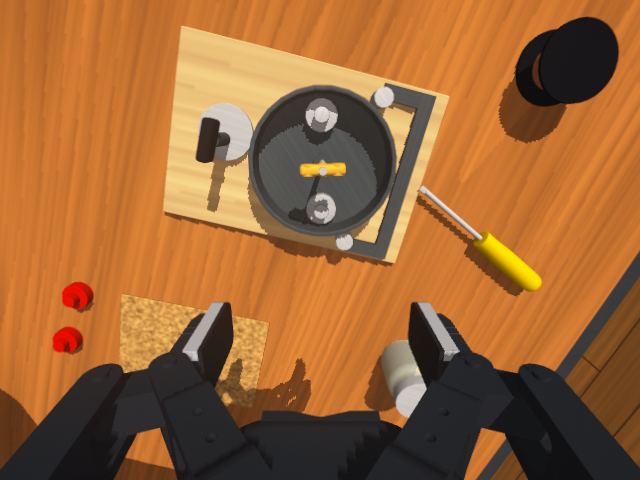

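View pics/c14.png

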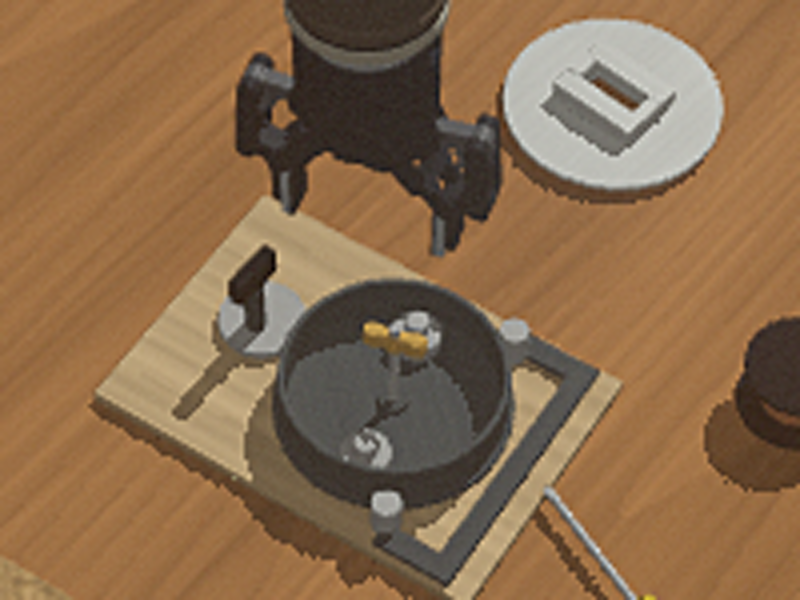

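{"fn": "apply_moves", "kwargs": {"series": [[[0.005, 0.045, 0.005], [-0.145, 0, 0]], [[0.01, 0.09, 0.01], [-0.29, 0, 0]], [[0.015, 0.135, 0.015], [-0.435, 0, 0]], [[0.02, 0.18, 0.02], [-0.58, 0, 0]], [[0.025, 0.22, 0.02], [-0.725, 0.004, 0]]]}}

```text
time: 17.3
eef_pos: [530.6, 180.0, 237.5]
orientation: [-1.791, 1.569, -0.703]
force: [0.3, 0.1, 0.3]
grip_width: 80.0
```

```bash
python3 - <<'E'
from h import *
go(580,285,230,1.6)
E
```

```text
from [530.6 180.  237.5] yaw 1.089 q7 0.93 t 17.3 | shift m [0.0075 0.0049 0.1159] rot [-0.5113 -0.0008  0.0016] dyaw 0.511
```

{"fn": "apply_moves", "kwargs": {"series": [[[0.002, 0.001, 0.03], [-0.12, 0, 0]], [[0.004, 0.002, 0.06], [-0.25, 0, 0]], [[0.007, 0.004, 0.09], [-0.38, 0, 0]], [[0.007, 0.005, 0.116], [-0.511, 0, 0]], [[0.007, 0.005, 0.116], [-0.511, 0, 0]]]}}

```text
time: 17.8
eef_pos: [579.8, 288.9, 229.3]
orientation: [-2.62, 1.57, -1.012]
force: [0.2, 0.1, 0.1]
grip_width: 80.3
```

```bash
python3 - <<'E'
from h import *
i=get_image('wrist');cv2.imwrite('pics/w13.png',i)
go(580,285,230,1.6)
E
```

```text
from [579.6 286.4 229.5] yaw 1.602 q7 1.30 t 17.9 | shift m [-0.0005 -0.0003 -0.0014] rot [ 0.0015 -0.002   0.0001] dyaw -0.002
```

View pics/w13.png

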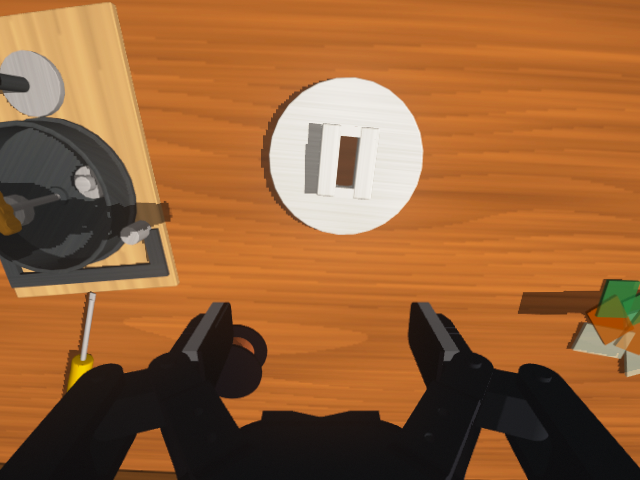

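```bash
python3 - <<'E'
from h import *
i=cv2.imread('pics/w13.png');crop(i,(345,160),120,6,'pics/c15.png')
E
```

```text
pics/c15.png origin 285 115 k 6
```

View pics/c15.png

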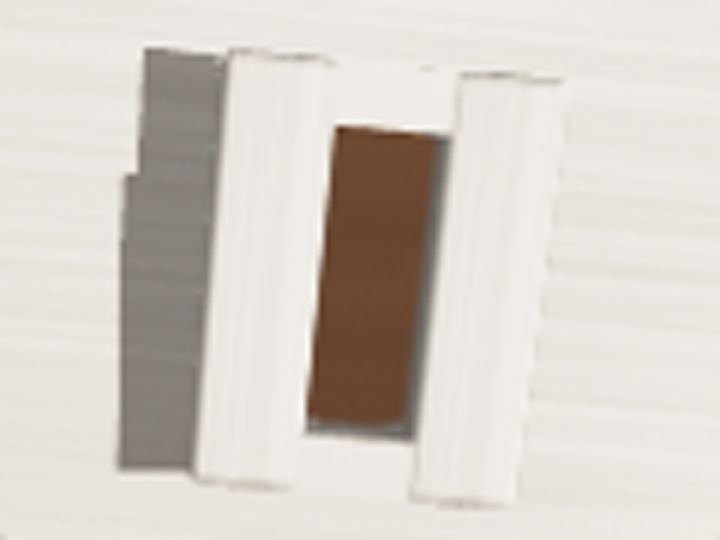

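```bash
python3 - <<'E'
from h import *
W=Cam('wrist'); f=lambda x,y,z=27:W.atz((285+x/6,115+y/6),z)
P=[f(230,50),f(568,80),f(518,503),f(197,482)]
print(np.round(P,1)); c=np.mean(P,0);print(c.round(1))
for a,b in [(0,3),(1,2)]: v=P[b]-P[a]; print(np.linalg.norm(v),np.arctan2(v[1],v[0]))
for a,b in [(0,1),(3,2)]: v=P[b]-P[a]; print(np.linalg.norm(v),np.arctan2(v[1],v[0]))
S=Cam('scene');print('scene c',S.atz((220+622/4.,160+93/4.),27))
go(c[0],c[1],100,1.6); 
E
```

```text
[[492.3 286.6  27. ]
 [495.1 340.8  27. ]
 [563.8 338.1  27. ]
 [561.9 283.3  27. ]]
[528.3 312.2  27. ]
69.6564018263099 -0.04749301015784551
68.71650391808275 -0.03978556995879203
54.27337046544645 1.5185979572743662
54.80669321813856 1.535830657470755
scene c [538.24866164 310.70971181  27.        ]
from [579.6 286.4 229.5] yaw 1.602 q7 1.30 t 17.9 | shift m [0.1294 0.0505 0.0277] rot [ 0.0015 -0.002   0.0001] dyaw -0.002
```

{"fn": "apply_moves", "kwargs": {"series": [[[0.04, 0.015, 0.008], [0.037, 0, 0]], [[0.08, 0.03, 0.016], [0.074, 0, 0]], [[0.115, 0.0505, 0.0277], [0.074, -0.002, 0]], [[0.1294, 0.0505, 0.0277], [0.074, -0.002, 0]], [[0.1294, 0.0505, 0.0277], [0.074, -0.002, 0]]], "jaw": 0.08}}

```text
time: 18.35
eef_pos: [526.8, 310.7, 98.1]
orientation: [2.414, 1.567, -2.343]
force: [0.2, 0.7, 1.2]
grip_width: 79.9
```

```bash
python3 - <<'E'
from h import *
i=get_image('wrist');cv2.imwrite('pics/w14.png',i)
go(528.3,312.2,17,1.528)
W=Cam('wrist'); print(W.proj([528.3,312.2,27]))
E
```

```text
from [528.6 310.8 100. ] yaw 1.526 q7 1.22 t 18.4 | shift m [0.083  0.0003 0.0015] rot [-0.0024 -0.0015 -0.0001] dyaw 0.002
[[322.01752397 257.50104653]]
```

View pics/w14.png

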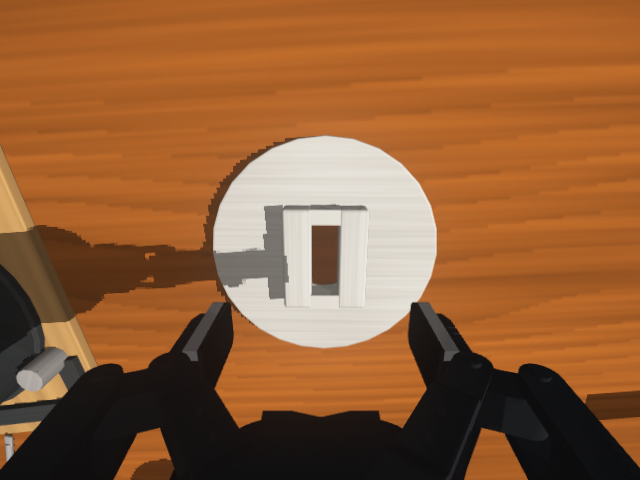

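{"fn": "apply_moves", "kwargs": {"series": [[[0.02, 0.0, 0.0035], [0, -0.0015, 0]], [[0.04, 0.0, 0.0035], [0, -0.0015, 0]], [[0.06, 0.0, 0.0035], [0, -0.0015, 0]], [[0.072, 0.0, 0.0035], [0, -0.0015, 0]], [[0.078, 0.0, 0.0035], [0, -0.0015, 0]]]}}

```text
time: 18.9
eef_pos: [529.8, 313.5, 22.3]
orientation: [-1.497, 1.57, 0.027]
force: [0.3, 0.0, 0.0]
grip_width: 80.1
```

```bash
python3 - <<'E'
from h import *
i=get_image('wrist');cv2.imwrite('pics/w15.png',i)
go(528.3,314.2,17,1.528); print(get_obs()['force'])
E
```

```text
from [529.4 313.6  21.7] yaw 1.524 q7 1.27 t 18.9 | shift m [0.0047 0.0011 0.0006] rot [-0.0037 -0.0003  0.0003] dyaw 0.004
[ 0.59345913  0.24072429 -0.70166907]
```

View pics/w15.png

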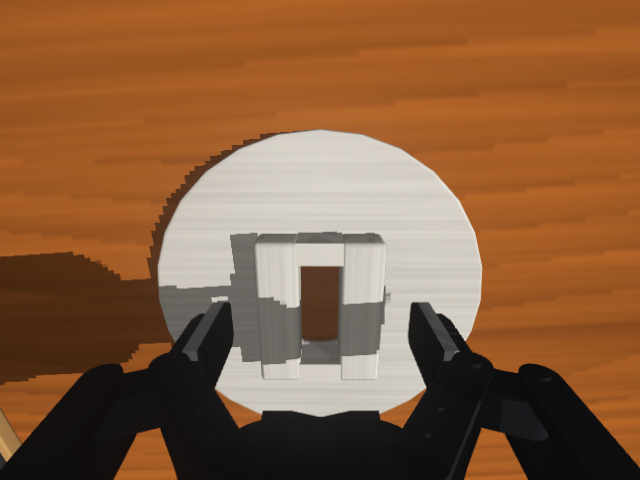

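{"fn": "apply_moves", "kwargs": {"series": [[[0.002, 0.0005, 0.0], [0, 0, 0]], [[0.002, 0.0005, 0.0], [0, 0, 0]], [[0.002, 0.0005, 0], [0, 0, 0]], [[0.002, 0.0005, 0], [0, 0, 0]], [[0.002, 0.0005, 0], [0, 0, 0]]], "jaw": 0.045, "squeeze": 70}}

```text
time: 19.45
eef_pos: [529.8, 313.8, 21.0]
orientation: [-1.213, 1.569, 0.311]
force: [-1.4, -1.5, 5.9]
grip_width: 54.1
```

{"fn": "apply_moves", "kwargs": {"series": [[[-0.02, 0, 0], [0, 0, 0]], [[-0.06, 0, 0], [0, 0, 0]], [[-0.1, 0, 0], [0, 0, 0]], [[-0.14, 0, 0], [0, 0, 0]], [[-0.18, 0, 0], [0, 0, 0]]]}}

```text
time: 19.95
eef_pos: [528.9, 313.3, 202.5]
orientation: [-1.355, 1.569, 0.169]
force: [-0.3, 0.6, -3.2]
grip_width: 54.4
```

```bash
python3 - <<'E'
from h import *
i=get_image('wrist');cv2.imwrite('pics/w16.png',i)
go(574,9,200,.37+np.pi/2); print(get_obs()['force'],get_obs()['grip_width'])
E
```

```text
from [532.  314.5 209.5] yaw 1.523 q7 1.16 t 20.0 | shift m [ 0.0081 -0.0564 -0.3032] rot [-0.4175  0.0046  0.0097] dyaw 0.417
[3.40800988 0.92940206 2.31696774] 53.96132606223381
```

View pics/w16.png

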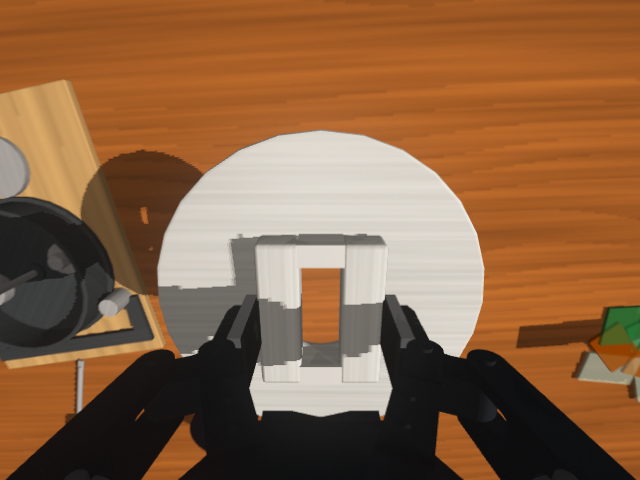

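```bash
python3 - <<'E'
from h import *
i=cv2.imread('pics/w16.png'); crop(i,(320,310),200,4,'pics/c16.png')
o=get_obs();W=Cam('wrist');R=Rm(o['orientation']);p=o['eef_pos']
def tool(px,dx):  # plane tool x = dx (mm)
    c,d=W.ray(px); c=R.T@(c-p); d=R.T@d; return c+d*(dx-c[0])/d[0]
P=[tool(q,-6) for q in [(257,245),(386,245),(379.5,382),(263,382)]]
print(np.round(P,1),np.mean(P,0).round(1))
P=[tool(q,-6) for q in [(302,267),(342,267),(340,366),(302,366)]]
print(np.round(P,1),np.mean(P,0).round(1))
E
```

```text
pics/c16.png origin 220 235 k 4
[[ -6.   36.5 -25.6]
 [ -6.   36.5  27.1]
 [ -6.  -32.5  28.4]
 [ -6.  -32.4 -27. ]] [-6.   2.   0.8]
[[ -6.   26.8  -7.4]
 [ -6.   26.8   9.3]
 [ -6.  -23.2   9.4]
 [ -6.  -23.2  -8.3]] [-6.   1.8  0.8]
```

View pics/c16.png

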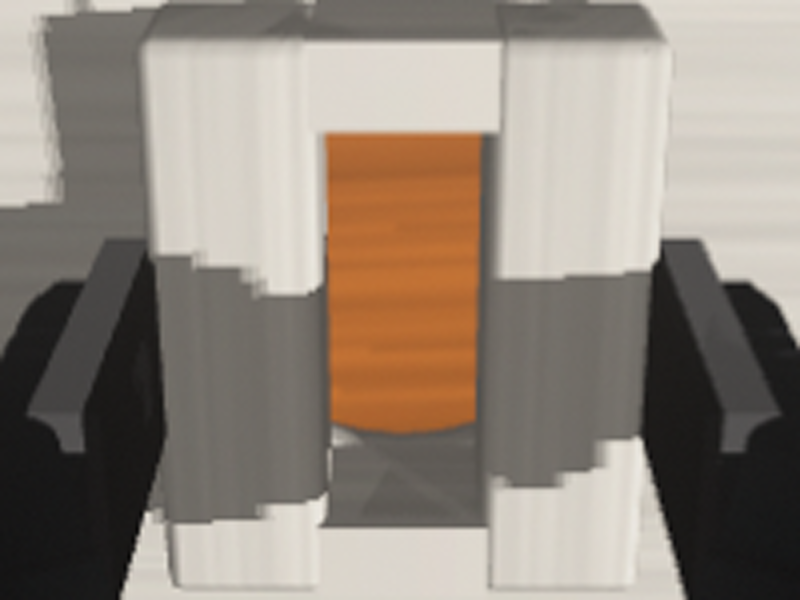

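{"fn": "apply_moves", "kwargs": {"series": [[[0, -0.008, -0.03], [-0.08, 0, 0]], [[0, -0.016, -0.06], [-0.16, 0, 0.003]], [[0, -0.024, -0.095], [-0.24, 0.003, 0.005]], [[0, -0.032, -0.13], [-0.33, 0.0046, 0.0097]], [[0.002, -0.04, -0.16], [-0.4175, 0.0046, 0.0097]]]}}

```text
time: 20.5
eef_pos: [564.2, 150.8, 206.8]
orientation: [2.274, 1.57, -2.066]
force: [0.6, 0.9, -3.6]
grip_width: 54.1
```

```bash
python3 - <<'E'
from h import *
go(574,9,180,.372+np.pi/2); print(get_obs()['force'],get_obs()['grip_width'])
E
```

```text
from [564.2 150.8 206.8] yaw 1.944 q7 1.80 t 20.5 | shift m [ 0.0269  0.0426 -0.1356] rot [ 0.0011 -0.0003 -0.0003] dyaw -0.001
[ 0.61512023  0.89957406 -3.55544323] 54.11844944876239
```

{"fn": "apply_moves", "kwargs": {"series": [[[0.0, 0.011, -0.035], [0, 0, 0]], [[0.003, 0.021, -0.07], [0, 0, 0]], [[0.007, 0.032, -0.105], [0, 0, 0]], [[0.017, 0.041, -0.136], [0, 0, 0]], [[0.026, 0.041, -0.136], [0, 0, 0]]]}}

```text
time: 21.0
eef_pos: [575.3, 2.8, 180.8]
orientation: [2.928, 1.568, -1.419]
force: [0.2, 0.5, -3.5]
grip_width: 53.7
```

```bash
python3 - <<'E'
from h import *
go(576,9.4,150,.372+np.pi/2); print(get_obs()['force'],get_obs()['grip_width'])
i=get_image('wrist');cv2.imwrite('pics/w17.png',i);crop(i,(320,310),200,4,'pics/c17.png')
s=get_image('scene');cv2.imwrite('pics/s5.png',s);crop(s,(310,240),160,5,'pics/c18.png')
go(576,9.4,150,.372+np.pi/2)
W=Cam('wrist');print(W.proj([[574,9,101],[574,9,94]]))
E
```

```text
from [575.3   2.8 180.8] yaw 1.936 q7 2.08 t 21.0 | shift m [ 0.0308 -0.003   0.006 ] rot [-0.0065 -0.003  -0.0007] dyaw 0.006
[ 0.19559801  0.4725502  -3.51590427] 53.652778962482785
pics/c17.png origin 220 235 k 4
pics/c18.png origin 230 180 k 5
from [574.4   8.3 179.5] yaw 1.942 q7 2.07 t 21.1 | shift m [ 0.0295 -0.0019  0.0004] rot [-0.0011  0.0005 -0.0029] dyaw 0.001
[[321.01492042 254.90306346]
 [320.98484137 251.38841493]]
```

View pics/c17.png

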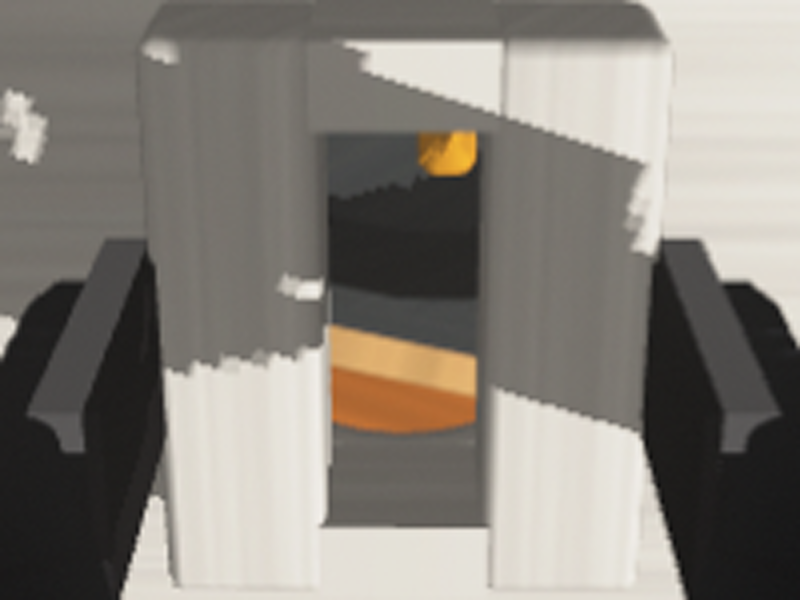

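View pics/c18.png

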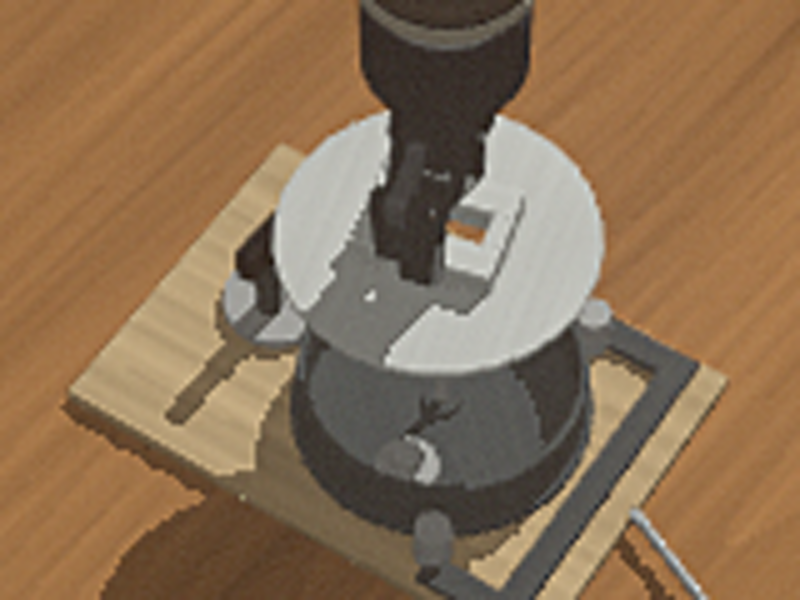

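{"fn": "apply_moves", "kwargs": {"series": [[[0.02, -0.002, 0.0004], [0, 0, -0.003]], [[0.035, -0.002, 0.0004], [0, 0, -0.003]], [[0.042, -0.002, 0.0004], [0, 0, -0.003]], [[0.042, -0.002, 0.0004], [0, 0, -0.003]]]}}

```text
time: 21.5
eef_pos: [575.3, 10.2, 136.4]
orientation: [1.077, 1.568, 3.02]
force: [-0.6, 0.2, -2.6]
grip_width: 54.1
```

```bash
python3 - <<'E'
from h import *
get_image('side')
go(576,9.4,130,.372+np.pi/2); print(get_obs()['force'],get_obs()['grip_width'])
W=Cam('wrist')
i=get_image('wrist');cv2.imwrite('pics/w18.png',i);crop(i,(320,310),200,4,'pics/c19.png')
go(576,9.4,130,.372+np.pi/2)
q=W.proj([[574,9,101],[574,9,92]]);print(q)
a=.372
for s in(-1,1):
  for t in(-1,1): print(((W.proj([574+s*21*np.cos(a)-t*5*np.sin(a),9+s*21*np.sin(a)+t*5*np.cos(a),95])-[220,235])*4).round())
E
```

```text
from [575.9   9.9 137.3] yaw 1.942 q7 2.10 t 21.6 | shift m [ 0.0073  0.0001 -0.0005] rot [-0.0004  0.0007 -0.0008] dyaw 0.000
[-1.01339644  0.16431133 -3.11118024] 54.272487395615876
pics/c19.png origin 220 235 k 4
from [576.2   9.8 137.8] yaw 1.942 q7 2.10 t 21.6 | shift m [ 0.0078  0.0004 -0.0003] rot [-0.0005  0.0004  0.0002] dyaw 0.001
[[319.53774913 278.22979894]
 [319.55335122 271.7700711 ]]
[[362.  17.]]
[[434.  17.]]
[[365. 284.]]
[[432. 284.]]
```

View pics/c19.png

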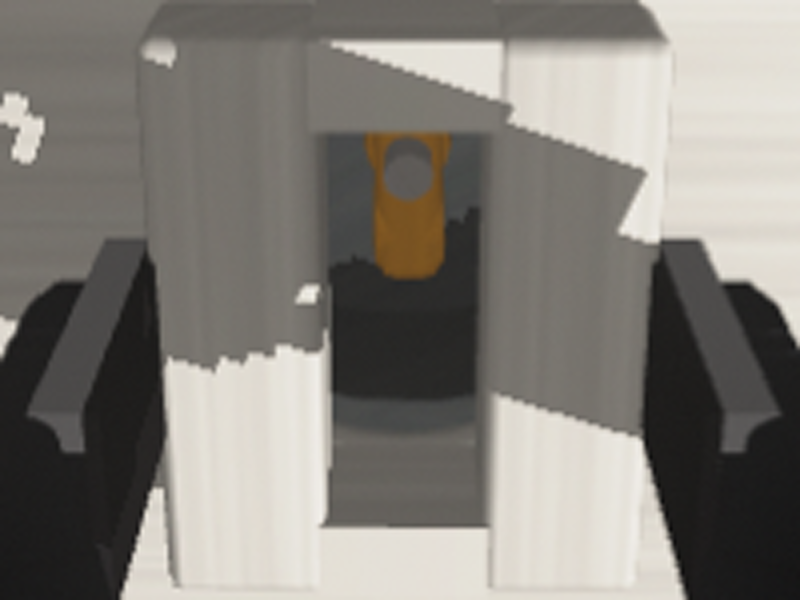

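{"fn": "apply_moves", "kwargs": {"series": [[[0.01, 0.0003, 0.0006], [0, 0, 0]], [[0.02, 0.0003, 0.0006], [0, 0, 0]], [[0.03, 0.0003, 0.0006], [0, 0, 0]], [[0.04, 0.0003, 0.0006], [0, 0, 0]], [[0.045, 0.0003, 0.0006], [0, 0, 0]]]}}

```text
time: 22.1
eef_pos: [575.1, 10.1, 91.3]
orientation: [1.092, 1.569, 3.035]
force: [-1.5, 0.1, -2.5]
grip_width: 53.7
```

```bash
python3 - <<'E'
from h import *
go(576,9.9,65,.372+np.pi/2); print(get_obs()['force'],get_obs()['grip_width'])
i=get_image('wrist');cv2.imwrite('pics/w19.png',i);crop(i,(320,310),200,4,'pics/c20.png')
go(576,9.9,65,.372+np.pi/2)
E
```

```text
from [575.1  10.1  91.3] yaw 1.942 q7 2.14 t 22.1 | shift m [ 0.0263 -0.0008 -0.0006] rot [-0.0007  0.0008 -0.0015] dyaw 0.001
[-1.4885767   0.09697508 -2.54861564] 53.72850192605482
pics/c20.png origin 220 235 k 4
from [574.9  10.1  91. ] yaw 1.942 q7 2.14 t 22.1 | shift m [ 0.026  -0.001  -0.0006] rot [-0.0007  0.0008 -0.002 ] dyaw 0.001
```

View pics/c20.png

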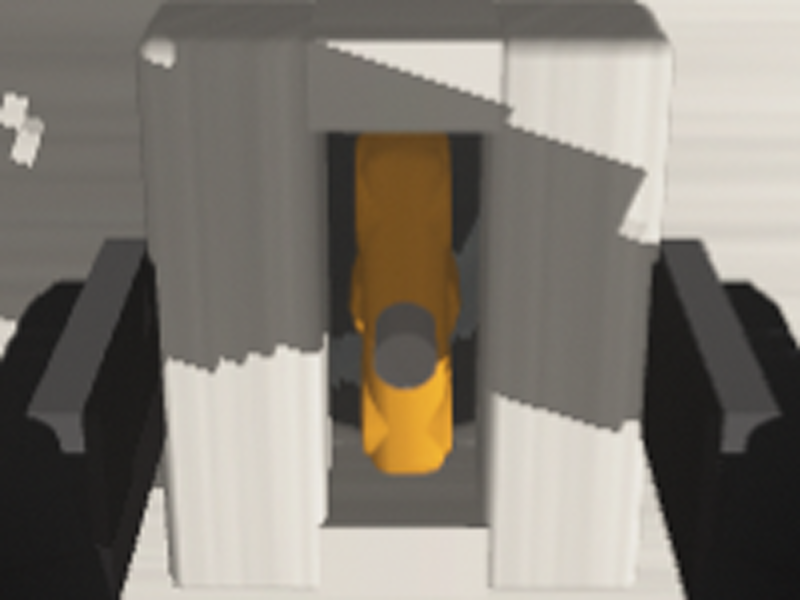

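{"fn": "apply_moves", "kwargs": {"series": [[[0.008, -0.0005, 0], [0, 0, -0.001]], [[0.016, -0.001, 0], [0, 0, -0.002]], [[0.021, -0.001, 0], [0, 0, -0.002]], [[0.024, -0.001, 0], [0, 0, -0.002]], [[0.025, -0.001, 0], [0, 0, -0.002]]]}}

```text
time: 22.65
eef_pos: [575.7, 10.4, 65.6]
orientation: [0.428, 1.57, 2.37]
force: [-0.2, -0.1, -3.3]
grip_width: 53.9
```

{"fn": "apply_moves", "kwargs": {"series": [[[0.001, 0, 0], [0, 0, 0]], [[0.002, 0, 0], [0, 0, 0]], [[0.003, 0, 0], [0, 0, 0]]]}}

```text
time: 22.95
eef_pos: [575.9, 10.4, 64.9]
orientation: [-0.327, 1.569, 1.615]
force: [-11.9, 0.7, 29.7]
grip_width: 53.7
```

```bash
python3 - <<'E'
from h import *
go(576,9.9,65,.372+np.pi/2); print(get_obs()['force'],get_obs()['grip_width'])
i=get_image('wrist');cv2.imwrite('pics/w20.png',i)
s=get_image('scene');crop(s,(310,250),160,5,'pics/c21.png')
E
```

```text
from [575.9  10.4  64.9] yaw 1.942 q7 2.16 t 22.9 | shift m [-0.0001  0.0001 -0.0005] rot [-0.0009  0.0019  0.0006] dyaw 0.001
[-11.88107964   0.69992749  29.67937617] 53.70580512016464
pics/c21.png origin 230 190 k 5
```

View pics/w20.png

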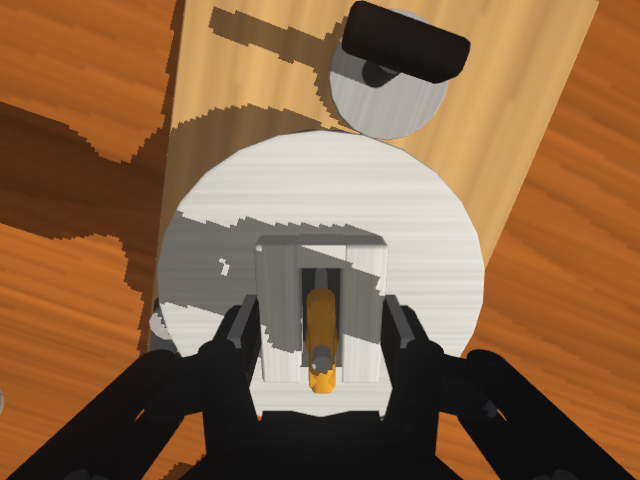

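View pics/c21.png

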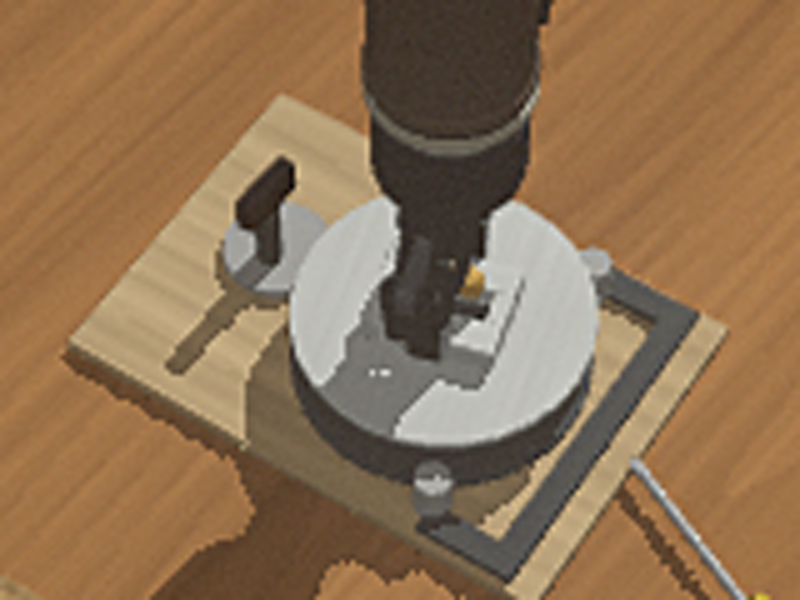

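{"fn": "apply_moves", "kwargs": {"series": [[[-0.001, 0, 0], [0, 0, 0]], [[-0.001, 0, 0], [0, 0, 0]], [[-0.001, 0, 0], [0, 0, 0]], [[-0.001, 0, 0], [0, 0, 0]], [[-0.01, 0, 0], [0, 0, 0]]], "jaw": 0.075}}

```text
time: 23.55
eef_pos: [575.1, 10.4, 74.1]
orientation: [0.527, 1.568, 2.469]
force: [-0.5, 0.3, -0.2]
grip_width: 75.0
```

{"fn": "apply_moves", "kwargs": {"series": [[[-0.04, 0, 0], [0, 0, 0]], [[-0.08, 0, 0], [0, 0, 0]], [[-0.1, 0, 0], [0, 0, 0]], [[-0.1, -0.0, 0], [0, 0, 0]]]}}

```text
time: 23.95
eef_pos: [577.2, 10.0, 177.9]
orientation: [-1.347, 1.566, 0.594]
force: [-0.0, -0.7, -0.5]
grip_width: 74.8
```

```bash
python3 - <<'E'
from h import *
i=get_image('side');crop(i,(325,265),160,5,'pics/c22.png')
go(574,9,160,.372+np.pi/2); print(get_obs()['force'],get_obs()['grip_width'])
i=get_image('wrist');cv2.imwrite('pics/w21.png',i)
W=Cam('wrist');print(W.proj([[574,9,101],[574,9,92]]))
E
```

```text
pics/c22.png origin 245 205 k 5
from [576.1  10.3 175.9] yaw 1.942 q7 2.08 t 24.0 | shift m [ 0.0159  0.0025 -0.0005] rot [-0.0007  0.0019  0.0019] dyaw 0.001
[-0.73067894  0.05284074  0.14068289] 74.6223871974
[[318.41661312 255.17465247]
 [318.44936528 250.55126818]]
```

View pics/w21.png

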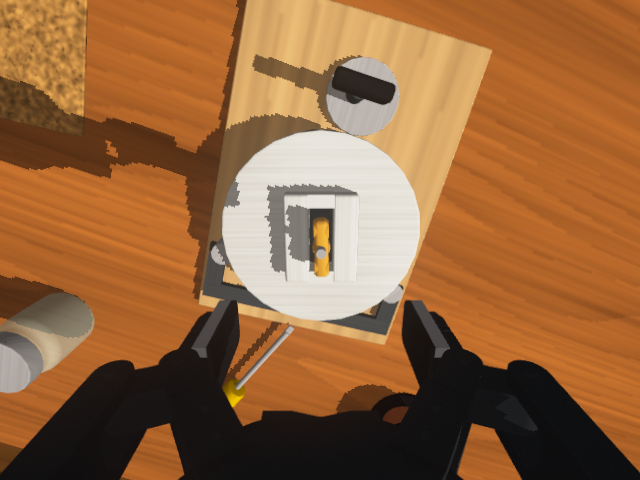

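View pics/c22.png

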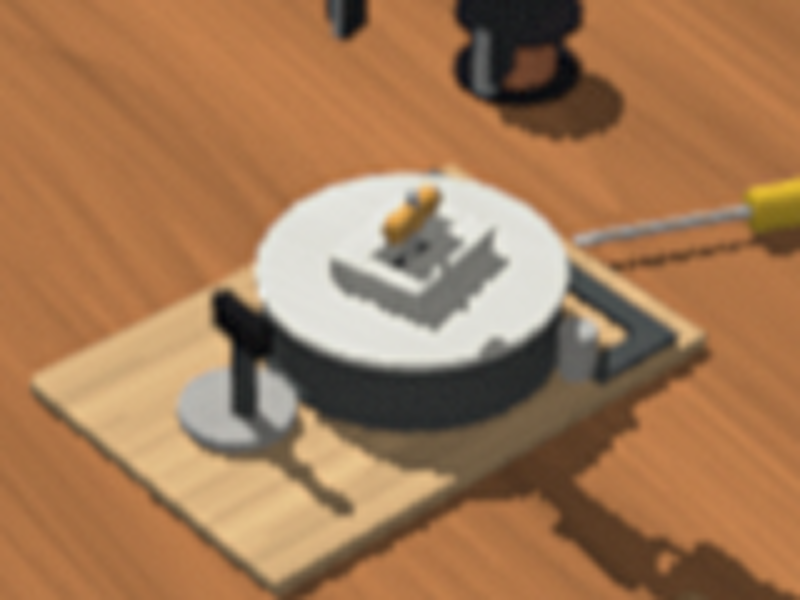

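{"fn": "apply_moves", "kwargs": {"series": [[[0.02, 0.0024, 0.0006], [0, 0.002, 0.002]], [[0.04, 0.0024, 0.0006], [0, 0.002, 0.002]], [[0.046, 0.0024, 0.0006], [0, 0.002, 0.002]], [[0.046, 0.0024, 0.0006], [0, 0.002, 0.002]]], "jaw": 0.035, "squeeze": 40}}

```text
time: 24.45
eef_pos: [571.6, 10.1, 126.8]
orientation: [1.43, 1.565, -2.911]
force: [-0.8, -0.3, 0.2]
grip_width: 35.3
```

```bash
python3 - <<'E'
from h import *
get_image('side')
W=Cam('wrist')
i=get_image('wrist');cv2.imwrite('pics/w22.png',i);crop(i,(320,300),200,4,'pics/c23.png')
go(573.6,10.1,90,.372+np.pi/2); print(get_obs()['force'],get_obs()['grip_width'],W.proj([[573.6,10.1,101]]))
E
```

```text
pics/c23.png origin 220 225 k 4
from [572.9  10.  128.6] yaw 1.942 q7 2.11 t 24.6 | shift m [ 0.0385 -0.0009 -0.0002] rot [-0.0008  0.0002 -0.003 ] dyaw 0.001
[ 0.6485055  -0.48094369  0.90875896] 35.22689347540955 [[319.24783601 291.30849781]]
```

View pics/c23.png

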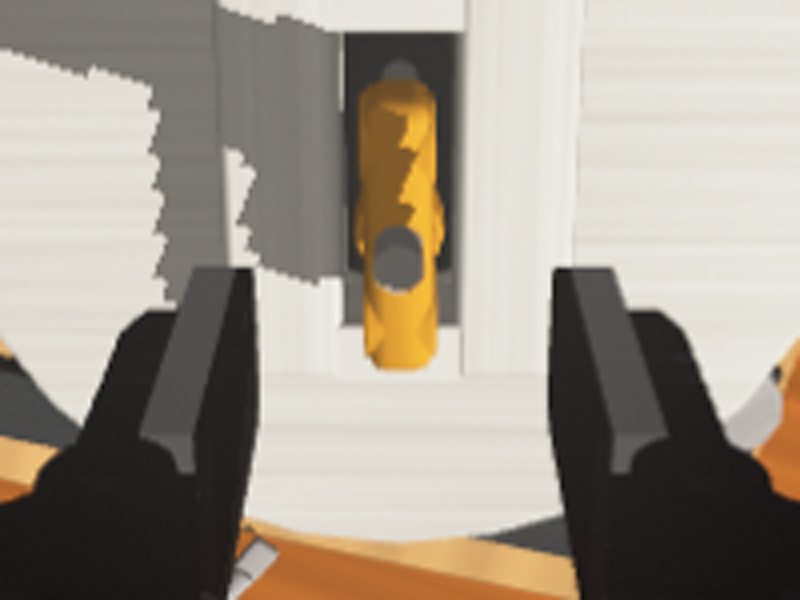

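{"fn": "apply_moves", "kwargs": {"series": [[[0.015, -0.0009, 0], [0, 0, -0.003]], [[0.03, -0.0009, 0], [0, 0, -0.003]], [[0.0385, -0.0009, 0], [0, 0, -0.003]], [[0.0395, -0.0009, 0], [0, 0, -0.003]], [[0.0395, -0.0009, 0], [0, 0, -0.003]]]}}

```text
time: 25.05
eef_pos: [573.5, 10.1, 89.0]
orientation: [1.229, 1.57, -3.113]
force: [0.3, -0.0, 0.7]
grip_width: 34.9
```

{"fn": "apply_moves", "kwargs": {"series": [[[0, 0, 0], [0, 0, 0]], [[0, 0, 0], [0, 0, 0]], [[0, 0, 0], [0, 0, 0]], [[0, 0, 0], [0, 0, 0]]], "jaw": 0.004}}

```text
time: 25.45
eef_pos: [574.0, 10.0, 89.5]
orientation: [-1.975, 1.57, -0.034]
force: [0.5, -0.6, 2.4]
grip_width: 8.6
```

```bash
python3 - <<'E'
from h import *
go(573.6,10.1,90,.372+np.pi/2); print(get_obs()['force'],get_obs()['moment'],get_obs()['grip_width'])
i=get_image('wrist');crop(i,(320,300),200,4,'pics/c24.png')
E
```

```text
from [574.   10.   89.5] yaw 1.942 q7 2.14 t 25.4 | shift m [-0.0005  0.0003  0.0003] rot [-0.0011 -0.0002  0.0005] dyaw 0.001
[ 0.48863874 -0.56969405  2.43632345] [-0.22092995 -0.01981741  0.02453512] 8.6309651223883
pics/c24.png origin 220 225 k 4
```

View pics/c24.png

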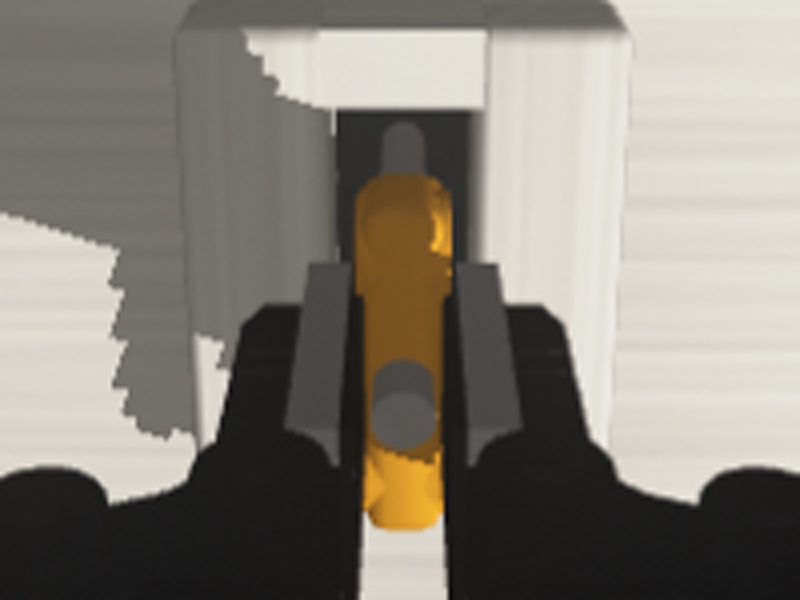

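{"fn": "apply_moves", "kwargs": {"series": [[[0.0002, 0, 0], [0.145, 0, 0]], [[0.0004, 0, 0], [0.29, 0, 0]], [[0.0006, 0, 0], [0.435, 0, 0]], [[0.0008, 0, 0], [0.58, 0, 0]], [[0.001, 0, 0], [0.725, 0, 0]]]}}

```text
time: 26.0
eef_pos: [574.0, 9.9, 88.6]
orientation: [-1.223, 1.57, -0.012]
force: [0.9, -1.8, 3.0]
grip_width: 8.5
```

{"fn": "apply_moves", "kwargs": {"series": [[[0.0002, 0, 0], [0.145, 0, 0]], [[0.0004, 0, 0], [0.29, 0, 0]], [[0.0006, 0, 0], [0.435, 0, 0]], [[0.0008, 0, 0], [0.58, 0, 0]], [[0.001, 0, 0], [0.725, 0, 0]]]}}

```text
time: 26.5
eef_pos: [573.9, 9.8, 87.7]
orientation: [-0.513, 1.57, -0.033]
force: [-0.5, -1.6, 2.5]
grip_width: 8.7
```

```bash
python3 - <<'E'
from h import *
go(573.6,10.1,88.2,.5); o=get_obs(); print(o['force'],o['moment'],o['grip_width'],o['joint_positions'].round(2))
E
```

```text
from [573.9   9.8  87.7] yaw 0.480 q7 0.95 t 26.5 | shift m [-0.0005  0.0004 -0.0002] rot [-0.0203  0.0007  0.0004] dyaw 0.020
[-0.52013605 -1.59073892  2.49226507] [-0.2664325   0.16909324 -0.00624541] 8.679895982719653 [-0.71  0.65  0.86  1.91 -0.63  0.88  0.95]
```

{"fn": "apply_moves", "kwargs": {"series": [[[0.0002, 0, 0], [0.145, 0, 0]], [[0.0004, 0, 0], [0.29, 0, 0]], [[0.0006, 0, 0], [0.435, 0, 0]], [[0.0008, 0, 0], [0.58, 0, 0]], [[0.001, 0, 0], [0.725, 0, 0]]]}}

```text
time: 27.0
eef_pos: [573.9, 9.8, 86.8]
orientation: [0.144, 1.57, -0.107]
force: [-0.6, -1.1, 1.2]
grip_width: 9.0
```

{"fn": "apply_moves", "kwargs": {"series": [[[0.0002, 0, 0], [0.145, 0, 0]], [[0.0004, 0, 0], [0.29, 0, 0]], [[0.0006, 0, 0], [0.435, 0, 0]], [[0.0008, 0, 0], [0.58, 0, 0]], [[0.001, 0, 0], [0.725, 0, 0]]]}}

```text
time: 27.5
eef_pos: [573.9, 9.8, 85.9]
orientation: [0.75, 1.57, -0.231]
force: [-0.9, -1.1, 1.7]
grip_width: 8.7
```

{"fn": "apply_moves", "kwargs": {"series": [[[0.0002, 0, 0], [0.145, 0, 0]], [[0.0004, 0, 0], [0.29, 0, 0]], [[0.0006, 0, 0], [0.435, 0, 0]], [[0.0008, 0, 0], [0.58, 0, 0]], [[0.001, 0, 0], [0.725, 0, 0]]]}}

```text
time: 28.0
eef_pos: [573.8, 9.9, 84.9]
orientation: [1.218, 1.57, -0.495]
force: [0.1, -0.6, 3.0]
grip_width: 8.8
```

```bash
python3 - <<'E'
from h import *
go(573.6,10.1,88.2,.5); o=get_obs(); print(o['force'],o['moment'],o['grip_width'],o['joint_positions'].round(2))
i=get_image('wrist');crop(i,(320,300),200,4,'pics/c25.png')
E
```

```text
from [573.8   9.9  84.9] yaw -1.712 q7 -0.92 t 28.0 | shift m [-0.0033 -0.0002 -0.0002] rot [ 9.292e-01 -1.000e-04 -7.000e-04] dyaw -0.929
[ 0.1103704  -0.62146709  3.04350282] [-0.14831029  0.18510198  0.03080743] 8.794435430572504 [-0.89  0.92  1.27  1.92 -1.    1.13 -0.92]
pics/c25.png origin 220 225 k 4
```

View pics/c25.png

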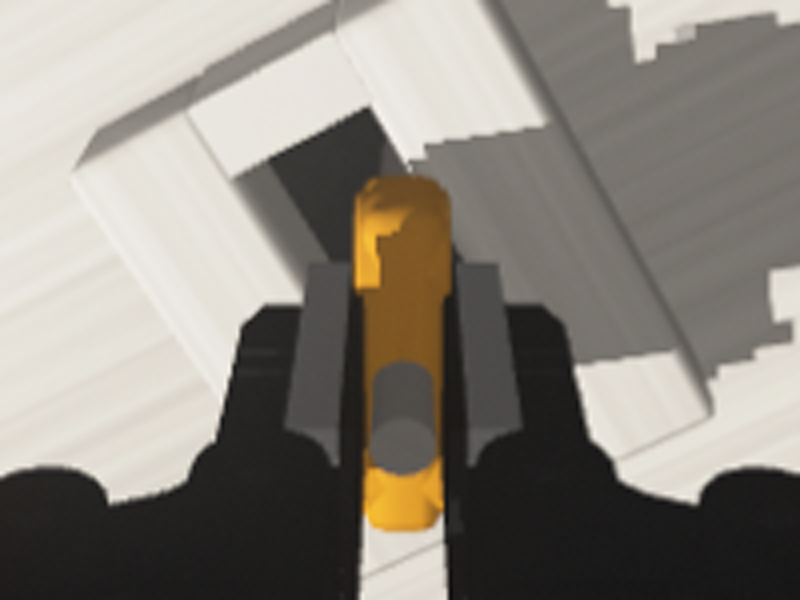

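{"fn": "apply_moves", "kwargs": {"series": [[[0, 0, 0], [0, 0, 0]], [[0, 0, 0], [0, 0, 0]], [[0, 0, 0], [0, 0, 0]], [[-0.004, 0, 0], [0, 0, 0]], [[-0.008, 0, 0], [0, 0, 0]]], "jaw": 0.065}}

```text
time: 28.55
eef_pos: [573.8, 9.9, 93.1]
orientation: [1.09, 1.57, -0.63]
force: [0.6, 0.4, 0.1]
grip_width: 65.2
```

{"fn": "apply_moves", "kwargs": {"series": [[[0, 0, 0], [-0.145, 0, 0]], [[0, 0, 0], [-0.29, 0, 0]], [[0, 0, 0], [-0.435, 0, 0]], [[0, 0, 0], [-0.58, 0, 0]], [[0, 0, 0], [-0.725, 0, 0]]]}}

```text
time: 29.05
eef_pos: [573.9, 9.8, 93.6]
orientation: [0.733, 1.57, -0.256]
force: [-0.1, -0.1, -0.1]
grip_width: 65.0
```

{"fn": "apply_moves", "kwargs": {"series": [[[0, 0, 0], [-0.145, 0, 0]], [[0, 0, 0], [-0.29, 0, 0]], [[0, 0, 0], [-0.435, 0, 0]], [[0, 0, 0], [-0.58, 0, 0]], [[0, 0, 0], [-0.725, 0, 0]]]}}

```text
time: 29.55
eef_pos: [574.1, 9.6, 94.1]
orientation: [0.079, 1.569, -0.178]
force: [-0.1, -0.6, 0.1]
grip_width: 65.2
```

```bash
python3 - <<'E'
from h import *
go(573.8,9.9,93,1.43); o=get_obs(); print(o['force'],o['joint_positions'].round(2))
i=get_image('wrist');crop(i,(320,300),200,4,'pics/c26.png')
E
```

```text
from [574.1   9.6  94.1] yaw -0.257 q7 0.29 t 29.6 | shift m [ 0.0011  0.0002 -0.0003] rot [ 1.4544e+00  1.3000e-03 -1.3000e-03] dyaw -1.454
[-0.06878573 -0.59464039  0.09842641] [-0.77  0.69  0.97  1.91 -0.71  0.93  0.29]
pics/c26.png origin 220 225 k 4
```

View pics/c26.png

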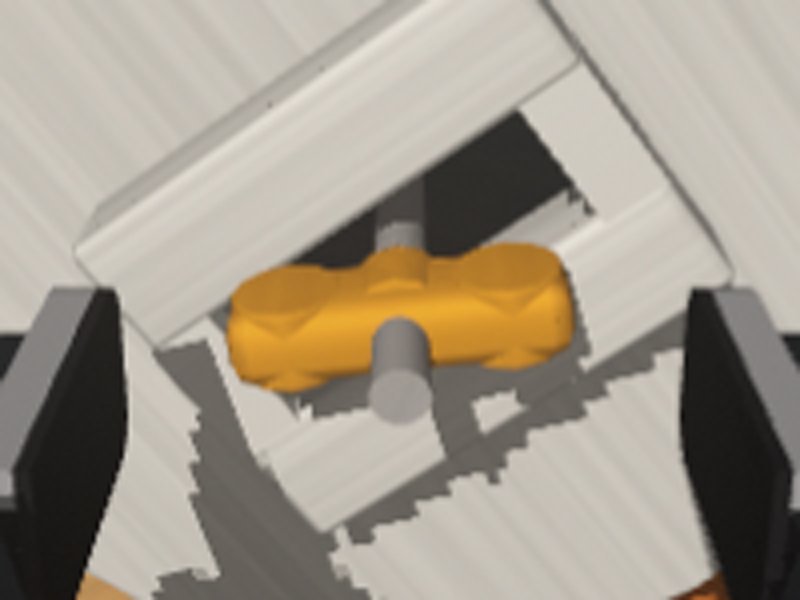

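{"fn": "apply_moves", "kwargs": {"series": [[[0, 0, 0], [-0.145, 0, 0]], [[0, 0, 0], [-0.29, 0, 0]], [[0, 0, 0], [-0.435, 0, 0]], [[0, 0, 0], [-0.58, 0, 0]], [[0, 0, 0], [-0.725, 0, 0]]]}}

```text
time: 30.1
eef_pos: [574.3, 9.2, 94.7]
orientation: [-0.593, 1.568, -0.115]
force: [0.6, -0.1, 0.2]
grip_width: 65.0
```

{"fn": "apply_moves", "kwargs": {"series": [[[0, 0, 0], [-0.145, 0, 0]], [[0, 0, 0], [-0.29, 0, 0]], [[0, 0, 0], [-0.435, 0, 0]], [[0, 0, 0], [-0.58, 0, 0]], [[0, 0, 0], [-0.725, 0, 0]]]}}

```text
time: 30.6
eef_pos: [574.3, 8.8, 94.9]
orientation: [-1.393, 1.568, -0.187]
force: [-0.5, 0.2, -0.0]
grip_width: 64.8
```

{"fn": "apply_moves", "kwargs": {"series": [[[0, 0, 0], [-0.12, 0, 0]], [[0, 0, 0], [-0.23, 0, 0]], [[0, 0, 0], [-0.23, 0, 0]]]}}

```text
time: 30.9
eef_pos: [574.3, 8.3, 95.2]
orientation: [-1.547, 1.568, -0.111]
force: [0.3, 0.1, 0.5]
grip_width: 64.8
```

```bash
python3 - <<'E'
from h import *
go(573.8,9.9,86,1.43); o=get_obs(); print(o['force'],o['joint_positions'].round(2))
i=get_image('wrist');crop(i,(320,300),200,4,'pics/c27.png')
E
```

```text
from [574.3   8.3  95.2] yaw 1.435 q7 1.66 t 30.9 | shift m [0.0092 0.0007 0.0015] rot [0.0052 0.0001 0.0027] dyaw -0.005
[0.33432905 0.07598193 0.51674012] [-0.49  0.53  0.53  1.89 -0.36  0.81  1.66]
pics/c27.png origin 220 225 k 4
```

View pics/c27.png

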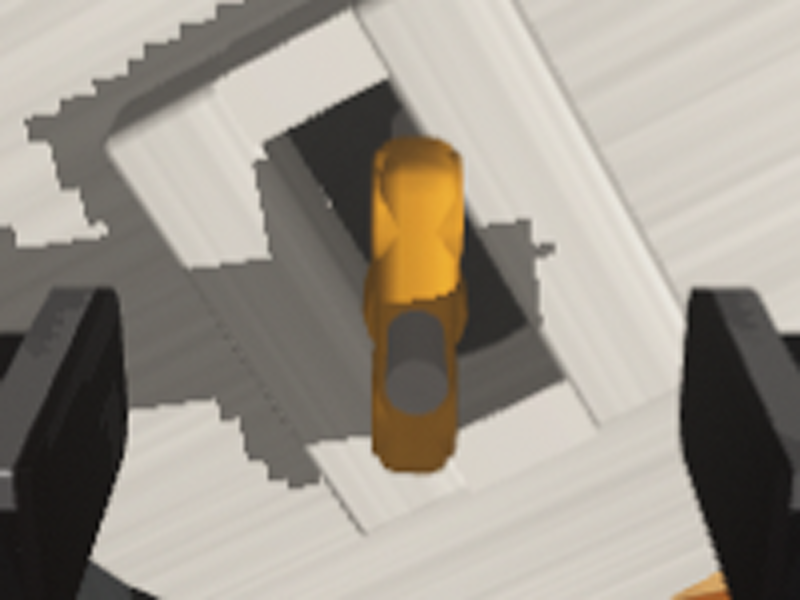

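{"fn": "apply_moves", "kwargs": {"series": [[[0.006, 0.0007, 0.0015], [0.005, 0, 0.0027]], [[0.0105, 0.0007, 0.0015], [0.005, 0, 0.0027]], [[0.0105, 0.0007, 0.0015], [0.005, 0, 0.0027]]]}}

```text
time: 31.25
eef_pos: [573.2, 10.2, 83.6]
orientation: [1.924, 1.569, -2.933]
force: [-0.5, 0.2, -0.3]
grip_width: 65.0
```

{"fn": "apply_moves", "kwargs": {"series": [[[0, 0, 0], [0, 0, 0]], [[0, 0, 0], [0, 0, 0]], [[0, 0, 0], [0, 0, 0]], [[0, 0, 0], [0, 0, 0]], [[0, 0, 0], [0, 0, 0]]], "jaw": 0.004}}

```text
time: 31.75
eef_pos: [573.3, 10.0, 83.9]
orientation: [1.944, 1.569, -2.914]
force: [-0.6, 0.2, 0.2]
grip_width: 9.0
```

{"fn": "apply_moves", "kwargs": {"series": [[[0.0002, 0, 0], [0.145, 0, 0]], [[0.0004, 0, 0], [0.29, 0, 0]], [[0.0006, 0, 0], [0.435, 0, 0]], [[0.0008, 0, 0], [0.58, 0, 0]], [[0.001, 0, 0], [0.725, 0, 0]]]}}

```text
time: 32.25
eef_pos: [573.5, 10.4, 83.0]
orientation: [2.271, 1.57, 2.966]
force: [0.7, 0.8, 0.2]
grip_width: 8.6
```

{"fn": "apply_moves", "kwargs": {"series": [[[0.0002, 0, 0], [0.145, 0, 0]], [[0.0004, 0, 0], [0.29, 0, 0]], [[0.0006, 0, 0], [0.435, 0, 0]], [[0.0008, 0, 0], [0.58, 0, 0]], [[0.001, 0, 0], [0.725, 0, 0]]]}}

```text
time: 32.75
eef_pos: [573.9, 10.5, 82.1]
orientation: [1.357, 1.571, 1.321]
force: [1.1, -0.4, -1.3]
grip_width: 8.6
```

{"fn": "apply_moves", "kwargs": {"series": [[[0.0002, 0, 0], [0.145, 0, 0]], [[0.0004, 0, 0], [0.29, 0, 0]], [[0.0006, 0, 0], [0.435, 0, 0]], [[0.0008, 0, 0], [0.58, 0, 0]], [[0.001, 0, 0], [0.725, 0, 0]]]}}

```text
time: 33.25
eef_pos: [574.3, 10.3, 81.2]
orientation: [0.554, 1.57, -0.213]
force: [1.3, -2.0, -2.0]
grip_width: 8.7
```

```bash
python3 - <<'E'
from h import *
go(573.8,9.9,82,1.43); o=get_obs(); print(o['force'],o['moment'],o['joint_positions'].round(2))
E
```

```text
from [574.3  10.3  81.2] yaw -0.767 q7 -0.11 t 33.2 | shift m [-0.0008 -0.0007 -0.0001] rot [ 9.447e-01  6.000e-04 -9.000e-04] dyaw -0.945
[ 1.26885937 -1.97320763 -2.04117089] [-0.39490328 -0.1938508   0.03631543] [-0.82  0.78  1.07  1.92 -0.84  0.98 -0.11]
```

{"fn": "apply_moves", "kwargs": {"series": [[[0.0001, 0, 0], [0.145, 0, 0]], [[0.0002, 0, 0], [0.29, 0, 0]], [[0.0003, 0, 0], [0.435, 0, 0]], [[0.0004, 0, 0], [0.58, 0, 0]], [[0.0005, 0, 0], [0.725, 0, 0]]]}}

```text
time: 33.75
eef_pos: [574.5, 10.0, 80.5]
orientation: [0.689, 1.569, -0.809]
force: [1.6, -2.8, -4.3]
grip_width: 9.0
```

```bash
python3 - <<'E'
from h import *
go(573.8,9.9,82,1.43); o=get_obs(); print(o['force'],o['moment'],o['joint_positions'].round(2))
E
```

```text
from [574.5  10.   80.5] yaw -1.498 q7 -0.74 t 33.8 | shift m [-0.0015 -0.0007  0.    ] rot [ 0.2138  0.0014 -0.0014] dyaw -0.214
[ 1.61157515 -2.81161521 -4.32782262] [-0.52710627 -0.32867674  0.0257818 ] [-0.88  0.88  1.21  1.92 -0.96  1.08 -0.74]
```

{"fn": "apply_moves", "kwargs": {"series": [[[0, 0, 0], [0, 0, 0]], [[0, 0, 0], [0, 0, 0]], [[0, 0, 0], [0, 0, 0]], [[-0.004, 0, 0], [0, 0, 0]], [[-0.008, 0, 0], [0, 0, 0]]], "jaw": 0.065}}

```text
time: 34.25
eef_pos: [574.5, 10.0, 89.0]
orientation: [0.915, 1.569, -0.582]
force: [-0.3, -0.5, -0.0]
grip_width: 64.7
```

{"fn": "apply_moves", "kwargs": {"series": [[[0, 0, 0], [-0.145, 0, 0]], [[0, 0, 0], [-0.29, 0, 0]], [[0, 0, 0], [-0.435, 0, 0]], [[0, 0, 0], [-0.58, 0, 0]], [[0, 0, 0], [-0.725, 0, 0]]]}}

```text
time: 34.75
eef_pos: [574.8, 10.0, 89.6]
orientation: [0.448, 1.568, -0.317]
force: [0.1, -0.4, 0.2]
grip_width: 65.0
```

{"fn": "apply_moves", "kwargs": {"series": [[[0, 0, 0], [-0.145, 0, 0]], [[0, 0, 0], [-0.29, 0, 0]], [[0, 0, 0], [-0.435, 0, 0]], [[0, 0, 0], [-0.58, 0, 0]], [[0, 0, 0], [-0.725, 0, 0]]]}}

```text
time: 35.25
eef_pos: [575.0, 9.8, 90.2]
orientation: [-0.163, 1.568, -0.196]
force: [-0.4, -0.5, 0.8]
grip_width: 64.5
```

{"fn": "apply_moves", "kwargs": {"series": [[[0, 0, 0], [-0.145, 0, 0]], [[0, 0, 0], [-0.29, 0, 0]], [[0, 0, 0], [-0.435, 0, 0]], [[0, 0, 0], [-0.58, 0, 0]], [[0, 0, 0], [-0.725, 0, 0]]]}}

```text
time: 35.75
eef_pos: [575.2, 9.5, 90.8]
orientation: [-0.855, 1.567, -0.157]
force: [0.3, -0.4, 0.7]
grip_width: 65.0
```

{"fn": "apply_moves", "kwargs": {"series": [[[0, 0, 0], [-0.145, 0, 0]], [[0, 0, 0], [-0.29, 0, 0]], [[0, 0, 0], [-0.435, 0, 0]], [[0, 0, 0], [-0.58, 0, 0]], [[0, 0, 0], [-0.725, 0, 0]]]}}

```text
time: 36.25
eef_pos: [575.4, 9.2, 91.5]
orientation: [-1.584, 1.566, -0.155]
force: [-0.0, 0.6, -0.6]
grip_width: 65.5
```

```bash
python3 - <<'E'
from h import *
go(573.8,9.9,82,1.66); o=get_obs(); print(o['force'],o['moment'],o['joint_positions'].round(2))
i=get_image('wrist');crop(i,(320,300),200,4,'pics/c28.png')
E
```

```text
from [575.4   9.2  91.5] yaw 1.429 q7 1.65 t 36.2 | shift m [0.0095 0.0017 0.0005] rot [-0.2307 -0.0006  0.0049] dyaw 0.231
[-0.04784462  0.57254761 -0.59802217] [-0.03289192 -0.00662498  0.04829864] [-0.48  0.54  0.51  1.89 -0.36  0.8   1.65]
pics/c28.png origin 220 225 k 4
```

View pics/c28.png

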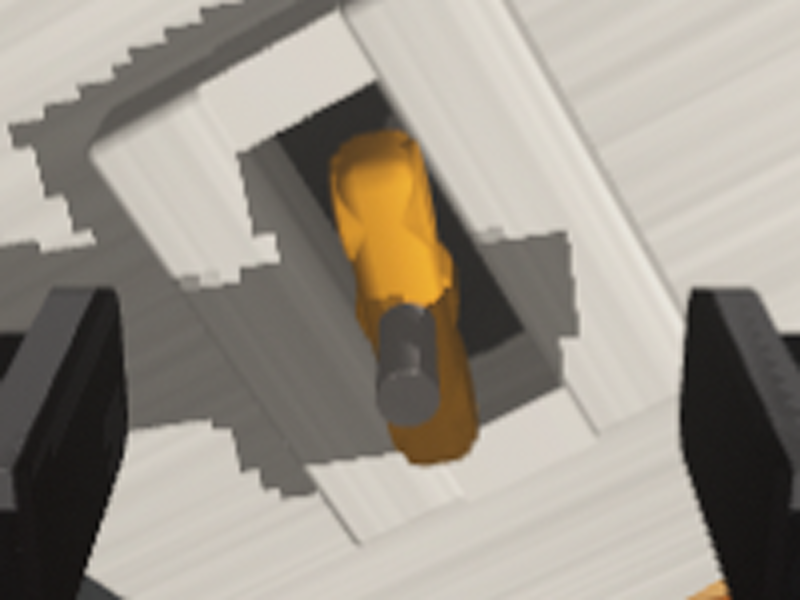

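{"fn": "apply_moves", "kwargs": {"series": [[[0.003, 0.0017, 0.0005], [-0.11, 0, 0.0049]], [[0.007, 0.0017, 0.0005], [-0.215, 0, 0.0049]], [[0.011, 0.0017, 0.0005], [-0.215, 0, 0.0049]], [[0.011, 0.0017, 0.0005], [-0.215, 0, 0.0049]]]}}

```text
time: 36.7
eef_pos: [573.6, 9.5, 80.4]
orientation: [2.887, 1.57, -1.749]
force: [-0.9, 0.6, -0.3]
grip_width: 64.7
```

```bash
python3 - <<'E'
from h import *
go(573.8,9.9,80,1.643); o=get_obs(); print(o['force'],o['moment'])
i=get_image('wrist');crop(i,(320,300),200,4,'pics/c29.png')
E
```

```text
from [573.6   9.5  80.4] yaw 1.648 q7 1.84 t 36.7 | shift m [ 0.0004 -0.0002  0.0004] rot [ 0.0046 -0.0007 -0.0002] dyaw -0.005
[-0.86107622  0.61618538 -0.3256892 ] [-0.03610495  0.03600832 -0.03325291]
pics/c29.png origin 220 225 k 4
```

View pics/c29.png

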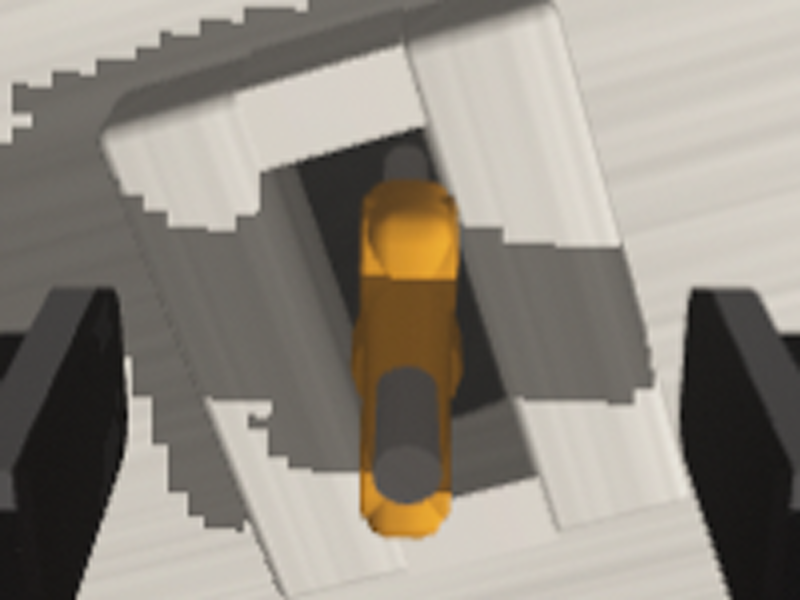

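{"fn": "apply_moves", "kwargs": {"series": [[[0, 0, 0], [0, 0, 0]], [[0, 0, 0], [0, 0, 0]], [[0, 0, 0], [0, 0, 0]], [[0, 0, 0], [0, 0, 0]], [[0, 0, 0], [0, 0, 0]]], "jaw": 0.004}}

```text
time: 37.25
eef_pos: [573.8, 9.8, 80.7]
orientation: [3.077, 1.57, -1.558]
force: [-1.5, 0.3, 2.1]
grip_width: 8.8
```

```bash
cat > m.py <<'E'
from h import *
L=[]
for k in range(8):
    get_image('side'); o=get_obs(); L.append(np.r_[o['force'],o['moment']])
print(np.mean(L,0).round(3),np.std(L,0).round(3))
go(573.8,9.9,80,1.643)
E
python3 m.py
```

```text
[-0.805  1.514  2.234  0.341  0.22  -0.044] [0.654 0.329 0.591 0.072 0.046 0.041]
from [573.8   9.8  80.6] yaw 1.648 q7 1.84 t 37.6 | shift m [ 0.0006 -0.0001  0.0001] rot [ 0.0053 -0.0005 -0.    ] dyaw -0.005
```

{"fn": "apply_moves", "kwargs": {"series": [[[0, 0, 0], [0.13, 0, 0]], [[0.0001, 0, 0], [0.26, 0, 0]], [[0.0002, 0, 0], [0.39, 0, 0]], [[0.0003, 0, 0], [0.52, 0, 0]], [[0.0004, 0, 0], [0.65, 0, 0]]]}}

```text
time: 38.15
eef_pos: [573.7, 9.9, 80.1]
orientation: [-2.566, 1.57, -1.572]
force: [-0.1, 0.8, -0.2]
grip_width: 8.7
```

```bash
python3 m.py
```

```text
[ 0.067  1.602 -0.346  0.367  0.013 -0.014] [0.501 0.398 0.785 0.074 0.059 0.04 ]
from [573.7   9.9  80.2] yaw 1.000 q7 1.31 t 38.5 | shift m [ 0.0002 -0.      0.    ] rot [-6.428e-01 -3.000e-04  1.000e-04] dyaw 0.643
```

{"fn": "apply_moves", "kwargs": {"series": [[[0.0001, 0, 0], [0.1, 0, 0]], [[0.0002, 0, 0], [0.2, 0, 0]], [[0.0003, 0, 0], [0.3, 0, 0]]]}}

```text
time: 38.85
eef_pos: [573.8, 9.9, 80.0]
orientation: [0.78, 1.571, 1.477]
force: [-0.6, 1.6, 2.0]
grip_width: 9.3
```

```bash
python3 m.py
```

```text
[-1.265  2.387  3.048  0.443  0.227 -0.05 ] [0.359 0.398 0.317 0.043 0.031 0.042]
from [573.8   9.9  80. ] yaw 0.702 q7 1.07 t 39.2 | shift m [-0.     -0.0001  0.    ] rot [-9.414e-01  2.000e-04  0.000e+00] dyaw 0.941
```

```bash
sed -i "s/L.append(np.r_\[o\['force'\],o\['moment'\]\])/L.append(np.r_[o['force'],o['moment'],o['tau'][6]])/; s/range(8)/range(6)/" m.py; python3 m.py
```

```text
[-1.289  2.519  4.644  0.503  0.326  0.031  0.005] [0.308 0.43  0.744 0.034 0.047 0.015 0.011]
from [573.8   9.9  80. ] yaw 0.701 q7 1.07 t 39.5 | shift m [-0. -0. -0.] rot [-9.425e-01 -0.000e+00  1.000e-04] dyaw 0.942
```

{"fn": "apply_moves", "kwargs": {"series": [[[0.0001, 0, 0], [0.1, 0, 0]], [[0.0001, 0, 0], [0.2, 0, 0]], [[0.0002, 0, 0], [0.3, 0, 0]]]}}

```text
time: 39.85
eef_pos: [573.8, 10.0, 80.0]
orientation: [0.304, 1.571, 0.701]
force: [-2.7, 2.3, 6.1]
grip_width: 8.6
```

```bash
python3 m.py
```

```text
[-1.784  2.214  5.949  0.527  0.418 -0.065 -0.062] [0.248 0.512 0.945 0.034 0.028 0.078 0.464]
from [573.8  10.   80. ] yaw 0.401 q7 0.83 t 40.1 | shift m [-0.     -0.0001 -0.    ] rot [-1.2423e+00  2.0000e-04  1.0000e-04] dyaw 1.242
```

{"fn": "apply_moves", "kwargs": {"series": [[[0.0001, 0, 0], [0.1, 0, 0]], [[0.0001, 0, 0], [0.2, 0, 0]], [[0.0002, 0, 0], [0.2, 0, 0]]]}}

```text
time: 40.45
eef_pos: [573.9, 10.0, 80.0]
orientation: [-1.076, 1.571, -0.877]
force: [-3.1, 3.0, 6.9]
grip_width: 9.2
```

```bash
python3 m.py; python3 - <<'E'
from h import *
i=get_image('side');crop(i,(325,255),80,9,'pics/c30.png')
E
```

```text
[-1.626  2.33   6.093  0.542  0.437 -0.111  0.046] [0.433 0.594 0.357 0.037 0.024 0.03  0.134]
from [573.9  10.   80. ] yaw 0.201 q7 0.67 t 40.8 | shift m [-0.     -0.0001 -0.0001] rot [-1.4418e+00  4.0000e-04  0.0000e+00] dyaw 1.442
pics/c30.png origin 285 225 k 9
```

View pics/c30.png

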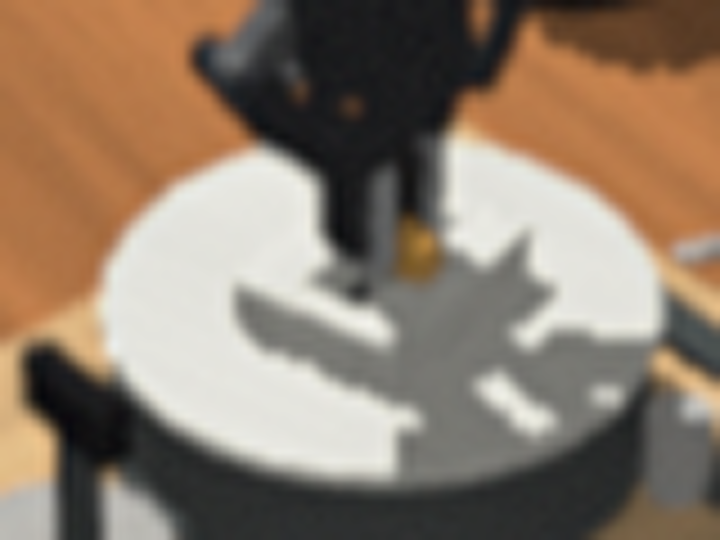

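{"fn": "apply_moves", "kwargs": {"series": [[[0, 0, 0], [0, 0, 0]], [[0, 0, 0], [0, 0, 0]], [[0, 0, 0], [0, 0, 0]], [[-0.001, 0, 0], [0, 0, 0]], [[-0.0025, 0, 0], [0, 0, 0]]], "jaw": 0.055}}

```text
time: 41.3
eef_pos: [573.8, 9.8, 82.4]
orientation: [0.717, 1.571, 0.918]
force: [0.4, -0.7, -0.4]
grip_width: 54.9
```

```bash
python3 m.py; python3 - <<'E'
from h import *
i=get_image('wrist');cv2.imwrite('pics/w30.png',i);crop(i,(320,300),200,4,'pics/c31.png')
i=get_image('side');crop(i,(325,255),80,9,'pics/c32.png')
E
```

```text
[-0.014 -0.393  0.116 -0.008 -0.006  0.003 -0.002] [0.387 0.302 0.282 0.023 0.021 0.033 0.014]
from [573.9  10.   82.5] yaw 0.201 q7 0.67 t 41.6 | shift m [ 0.0025 -0.0001 -0.0001] rot [-1.4418e+00  5.0000e-04  0.0000e+00] dyaw 1.442
pics/c31.png origin 220 225 k 4
pics/c32.png origin 285 225 k 9
```

View pics/c31.png

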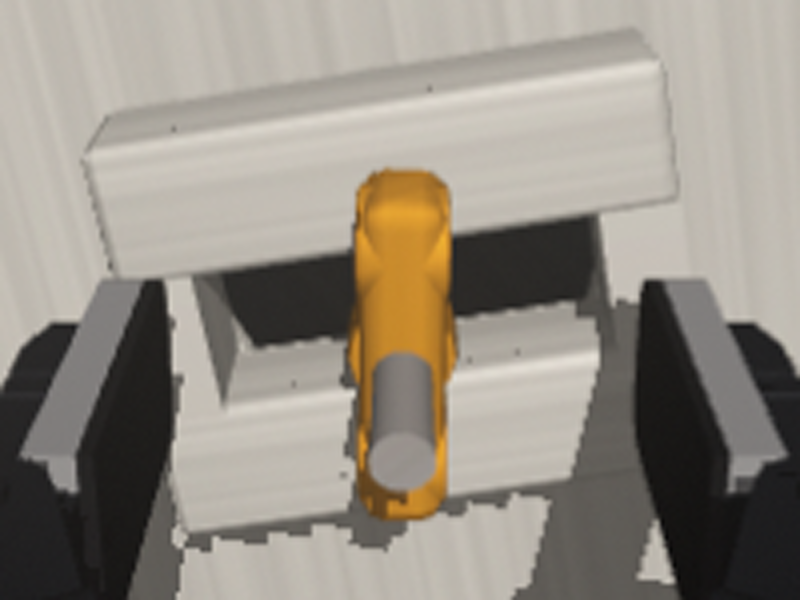

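View pics/c32.png

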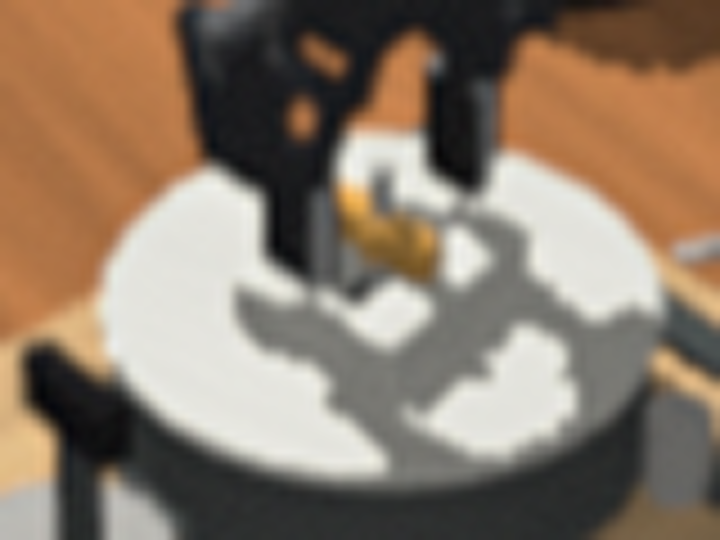

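{"fn": "apply_moves", "kwargs": {"series": [[[0.0005, 0, 0], [0, 0, 0]], [[0.0005, 0, 0], [0, 0, 0]], [[0.0005, 0, 0], [0, 0, 0]], [[0.0005, 0, 0], [0, 0, 0]], [[0.0005, 0, 0], [0, 0, 0]]], "jaw": 0.004, "squeeze": 30}}

```text
time: 42.2
eef_pos: [573.9, 10.0, 82.0]
orientation: [0.715, 1.57, 0.916]
force: [-1.0, -0.3, 2.0]
grip_width: 8.8
```

```bash
python3 m.py
```

```text
[-0.549  0.233  1.749  0.044  0.117 -0.021  0.045] [0.391 0.178 0.347 0.024 0.05  0.017 0.001]
from [573.9  10.   82. ] yaw 0.201 q7 0.67 t 42.5 | shift m [ 0.002  -0.0001 -0.0001] rot [-1.4418e+00  6.0000e-04 -0.0000e+00] dyaw 1.442
```

{"fn": "apply_moves", "kwargs": {"series": [[[0, 0, 0], [0.05, 0, 0]], [[0.0001, 0, 0], [0.1, 0, 0]], [[0.0002, 0, 0], [0.15, 0, 0]]]}}

```text
time: 42.8
eef_pos: [573.9, 10.1, 82.0]
orientation: [0.973, 1.57, 1.022]
force: [-1.4, 0.2, 4.4]
grip_width: 9.2
```

```bash
python3 m.py
```

```text
[-1.363  0.483  4.882  0.064  0.315  0.067 -0.157] [0.358 0.544 0.572 0.012 0.027 0.035 0.227]
from [573.9  10.   82. ] yaw 0.052 q7 0.55 t 43.1 | shift m [ 0.002  -0.0001 -0.0001] rot [ 1.5504e+00 -1.0000e-04 -8.0000e-04] dyaw -1.550
```

{"fn": "apply_moves", "kwargs": {"series": [[[0, 0, 0], [0.05, 0, 0]], [[0.0001, 0, 0], [0.1, 0, 0]], [[0.0002, 0, 0], [0.15, 0, 0]]]}}

```text
time: 43.4
eef_pos: [573.9, 10.0, 82.0]
orientation: [1.087, 1.57, 0.989]
force: [-1.9, 0.6, 6.5]
grip_width: 8.8
```

```bash
python3 m.py
```

```text
[-1.862 -0.283  6.298  0.01   0.441  0.695 -0.784] [0.28  0.538 0.771 0.054 0.035 0.024 0.239]
from [573.9  10.1  82. ] yaw -0.096 q7 0.43 t 43.7 | shift m [ 0.002  -0.0002 -0.0001] rot [ 1.4025e+00 -1.0000e-04 -6.0000e-04] dyaw -1.402
```

{"fn": "apply_moves", "kwargs": {"series": [[[0, 0, 0], [-0.05, 0, 0]], [[0, 0, 0], [-0.08, 0, 0]], [[0, 0, 0], [-0.08, 0, 0]]]}}

```text
time: 44.0
eef_pos: [573.9, 10.0, 82.0]
orientation: [1.121, 1.57, 1.105]
force: [-1.0, 1.3, 3.6]
grip_width: 9.2
```

```bash
python3 m.py
```

```text
[-1.489  0.558  3.576  0.086  0.27  -0.044  0.07 ] [0.53  0.499 0.524 0.023 0.039 0.016 0.054]
from [573.9  10.   82. ] yaw -0.017 q7 0.49 t 44.3 | shift m [ 0.002  -0.0001 -0.0001] rot [ 1.482e+00 -1.000e-04 -5.000e-04] dyaw -1.482
```

{"fn": "apply_moves", "kwargs": {"series": [[[0, 0, 0], [0, 0, 0]], [[0, 0, 0], [0, 0, 0]], [[0, 0, 0], [0, 0, 0]], [[-0.01, 0, 0], [0, 0, 0]], [[-0.03, 0, 0], [0, 0, 0]]], "jaw": 0.04}}

```text
time: 44.8
eef_pos: [573.1, 10.0, 111.7]
orientation: [-3.03, 1.569, -3.047]
force: [-0.3, -0.0, 0.8]
grip_width: 40.2
```

{"fn": "apply_moves", "kwargs": {"series": [[[-0.04, 0, 0], [0, 0, 0]], [[-0.07, 0, 0], [0, 0, 0]], [[-0.1, 0, 0], [0, 0, 0]], [[-0.1, 0, 0], [0, 0, 0]]]}}

```text
time: 45.2
eef_pos: [575.3, 9.2, 216.1]
orientation: [0.162, 1.566, 0.144]
force: [0.1, 0.2, -0.4]
grip_width: 40.3
```

```bash
python3 - <<'E'
from h import *
get_image('side')
i=get_image('wrist');cv2.imwrite('pics/w31.png',i)
i=get_image('side');crop(i,(325,265),160,5,'pics/c33.png')
i=get_image('scene');cv2.imwrite('pics/s6.png',i);crop(i,(310,250),160,5,'pics/c34.png')
go(466,-3,150,-1.46+1.54); print(get_obs()['joint_positions'].round(2))
E
```

```text
pics/c33.png origin 245 205 k 5
pics/c34.png origin 230 190 k 5
from [572.7  10.2 211. ] yaw -0.017 q7 0.36 t 45.4 | shift m [ 0.0614 -0.015  -0.1063] rot [-0.0966 -0.0032 -0.    ] dyaw 0.097
[-0.84  0.52  1.04  1.8  -0.5   1.11  0.36]
```

View pics/w31.png

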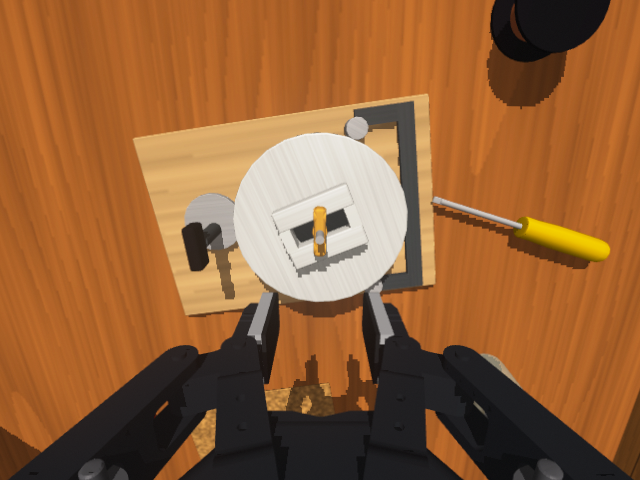

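View pics/c33.png

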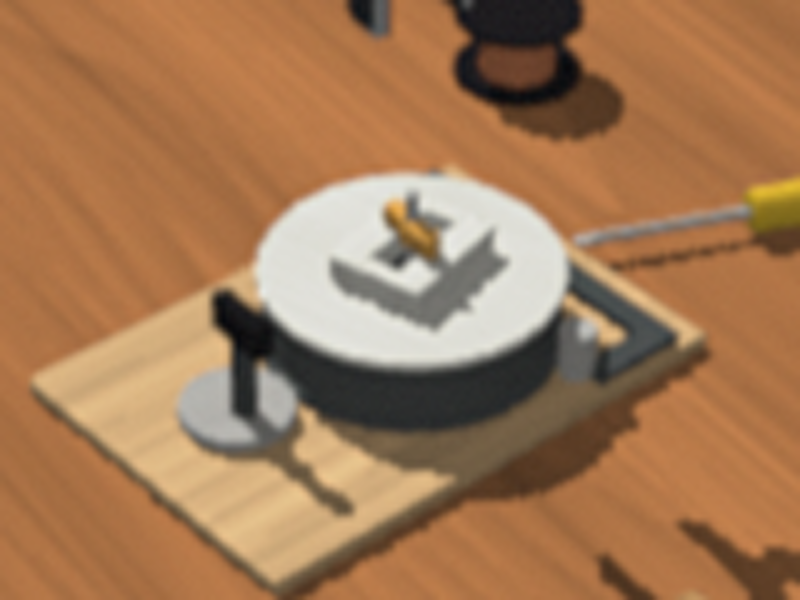

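View pics/c34.png

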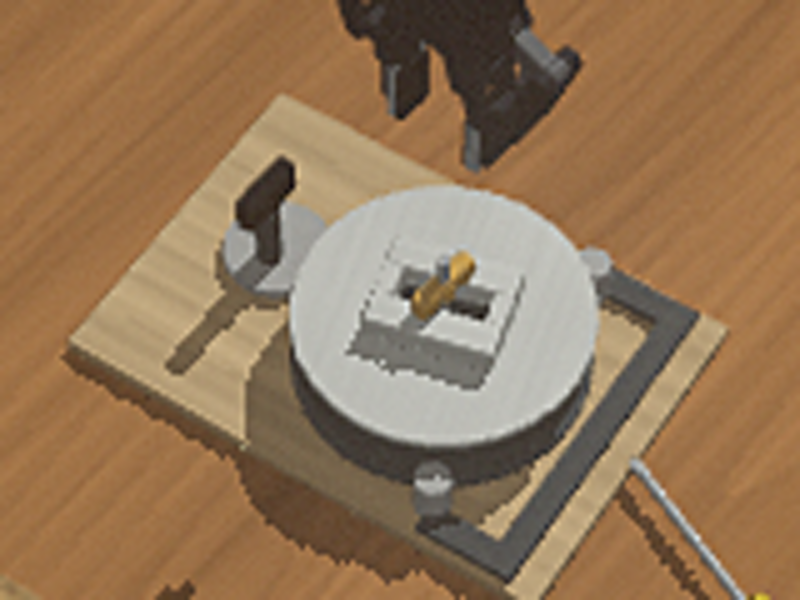

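{"fn": "apply_moves", "kwargs": {"series": [[[0.005, -0.004, -0.03], [-0.04, 0, 0]], [[0.02, -0.008, -0.06], [-0.087, -0.003, 0]], [[0.04, -0.015, -0.095], [-0.087, -0.003, 0]], [[0.0614, -0.015, -0.1063], [-0.087, -0.003, 0]], [[0.0614, -0.015, -0.1063], [-0.087, -0.003, 0]]]}}

```text
time: 45.9
eef_pos: [462.2, -2.7, 147.6]
orientation: [3.035, 1.565, 3.105]
force: [0.5, 0.1, 0.3]
grip_width: 40.1
```

```bash
python3 - <<'E'
from h import *
get_image('side')
W=Cam('wrist')
i=get_image('wrist');cv2.imwrite('pics/w32.png',i);crop(i,(320,270),200,4,'pics/c35.png')
print((W.proj([[466.3,-3,84]])-[220,195])*4)
go(466.3,-3,70,.07); print(get_obs()['joint_positions'].round(2))
E
```

```text
pics/c35.png origin 220 195 k 4
[[411.12330185 274.20771407]]
from [466.4  -3.  150.1] yaw 0.070 q7 0.47 t 46.0 | shift m [ 0.0801  0.0001 -0.    ] rot [ 0.0003 -0.0008  0.0006] dyaw -0.000
[-0.93  0.4   1.06  2.11 -0.46  0.88  0.47]
```

View pics/c35.png

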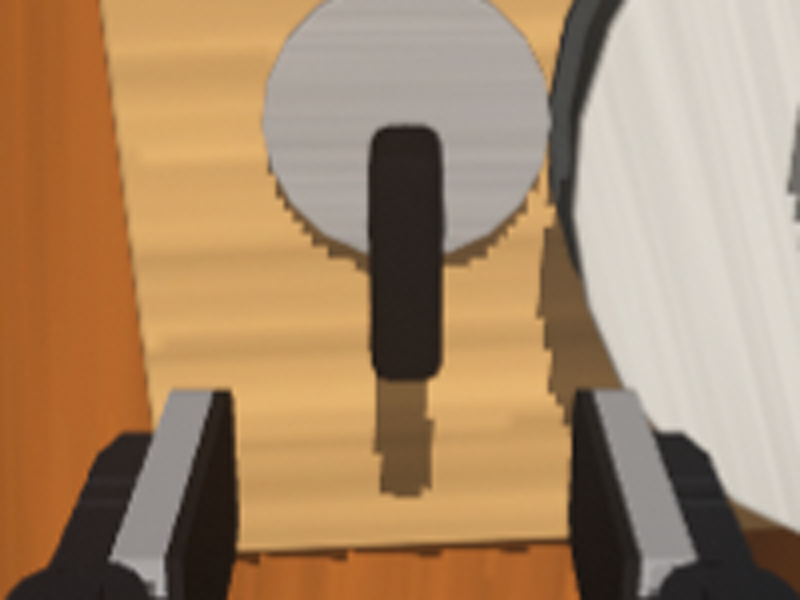

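{"fn": "apply_moves", "kwargs": {"series": [[[0.03, 0, 0], [0, 0, 0]], [[0.06, 0, 0], [0, 0, 0]], [[0.077, 0, 0], [0, 0, 0]], [[0.077, 0, 0], [0, 0, 0]], [[0.077, 0, 0], [0, 0, 0]]], "jaw": 0.03}}

```text
time: 46.5
eef_pos: [467.7, -3.6, 73.8]
orientation: [-1.552, 1.569, -1.481]
force: [0.1, 0.4, 0.3]
grip_width: 30.2
```

{"fn": "apply_moves", "kwargs": {"series": [[[0, 0, 0], [0, 0, 0]], [[0, 0, 0], [0, 0, 0]], [[0, 0, 0], [0, 0, 0]], [[0, 0, 0], [0, 0, 0]]], "jaw": 0.005, "squeeze": 60}}

```text
time: 46.9
eef_pos: [465.2, -3.8, 74.5]
orientation: [3.07, 1.566, 3.14]
force: [-11.9, -1.9, 12.5]
grip_width: 10.4
```

{"fn": "apply_moves", "kwargs": {"series": [[[0, 0, 0], [-0.145, 0, 0]], [[0, 0, 0], [-0.29, 0, 0]], [[0, 0, 0], [-0.435, 0, 0]], [[0, 0, 0], [-0.58, 0, 0]], [[0, 0, 0], [-0.725, 0, 0]]]}}

```text
time: 47.4
eef_pos: [465.2, -3.7, 74.7]
orientation: [2.473, 1.567, -3.009]
force: [2.1, -0.2, -16.7]
grip_width: 10.3
```

```bash
python3 - <<'E'
from h import *
go(466.3,-3,70,.8); o=get_obs(); print(o['force'],o['moment'],o['joint_positions'].round(2))
E
```

```text
from [465.2  -3.7  74.7] yaw 0.801 q7 1.17 t 47.4 | shift m [ 0.0047 -0.0003  0.0013] rot [ 0.0011 -0.0032 -0.0026] dyaw -0.001
[  2.10032618  -0.23342658 -16.65063264] [-0.12441362 -0.56309198 -0.14888316] [-0.65  0.45  0.7   2.16 -0.46  0.68  1.17]
```

Continue back to yaw ≈1.53.

{"fn": "apply_moves", "kwargs": {"series": [[[0.001, 0, 0], [-0.145, 0, 0]], [[0.001, 0, 0], [-0.29, 0, 0]], [[0.001, 0, 0], [-0.435, 0, 0]], [[0.001, 0, 0], [-0.58, 0, 0]], [[0.001, 0, 0], [-0.725, 0, 0]]]}}

```text
time: 47.9
eef_pos: [465.3, -3.5, 74.7]
orientation: [1.667, 1.567, -3.084]
force: [-2.0, 1.2, -2.4]
grip_width: 10.6
```

{"fn": "apply_moves", "kwargs": {"series": [[[0, 0, 0], [0, 0, 0]], [[0, 0, 0], [0, 0, 0]], [[0, 0, 0], [0, 0, 0]], [[-0.02, 0, 0], [0, 0, 0]], [[-0.06, 0, 0], [0, 0, 0]]], "jaw": 0.035}}

```text
time: 48.4
eef_pos: [464.0, -3.7, 133.6]
orientation: [1.851, 1.562, -2.903]
force: [1.1, 0.3, 0.0]
grip_width: 34.9
```

{"fn": "apply_moves", "kwargs": {"series": [[[-0.04, 0, 0], [0, 0, 0]], [[-0.08, 0, 0], [0, 0, 0]], [[-0.12, 0, 0], [0, 0, 0]], [[-0.12, 0, 0], [0, 0, 0]]]}}

```text
time: 48.8
eef_pos: [467.9, -3.5, 258.7]
orientation: [-0.469, 1.57, 1.057]
force: [0.3, 0.6, -0.9]
grip_width: 34.7
```

```bash
python3 - <<'E'
from h import *
get_image('side')
W=Cam('wrist')
i=get_image('wrist');cv2.imwrite('pics/w33.png',i)
i=get_image('side');cv2.imwrite('pics/d9.png',i);crop(i,(325,265),160,5,'pics/c36.png')
i=get_image('scene');cv2.imwrite('pics/s7.png',i)
go(466.3,-3,70,1.53); print(get_obs()['joint_positions'].round(2))
E
```

```text
pics/c36.png origin 245 205 k 5
from [464.5  -3.3 252.9] yaw 1.528 q7 1.53 t 49.0 | shift m [ 0.1829 -0.0035  0.0008] rot [-0.0015 -0.0024 -0.0094] dyaw 0.002
[-0.65  0.13  0.62  1.98 -0.08  1.07  1.53]
```

View pics/w33.png

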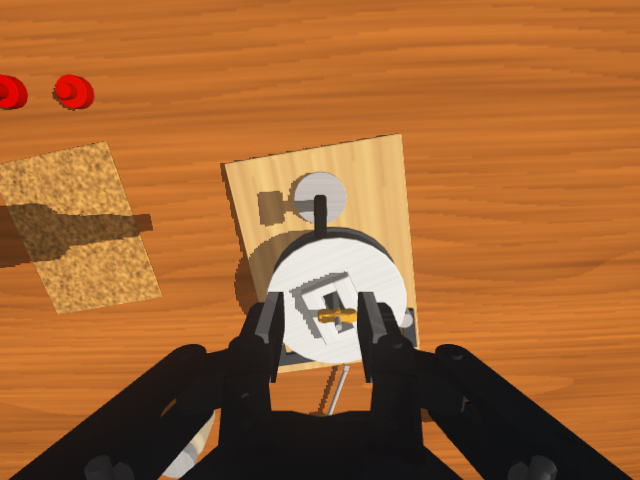

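View pics/c36.png

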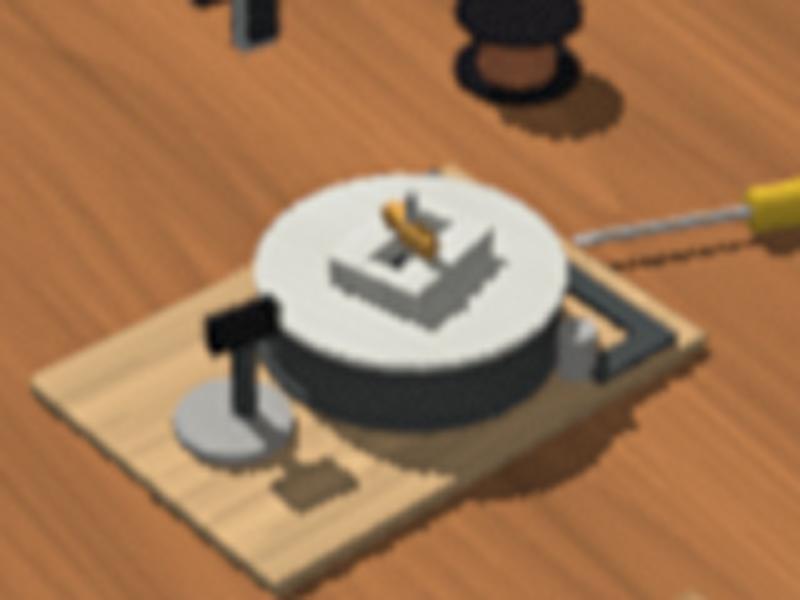

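View pics/s7.png

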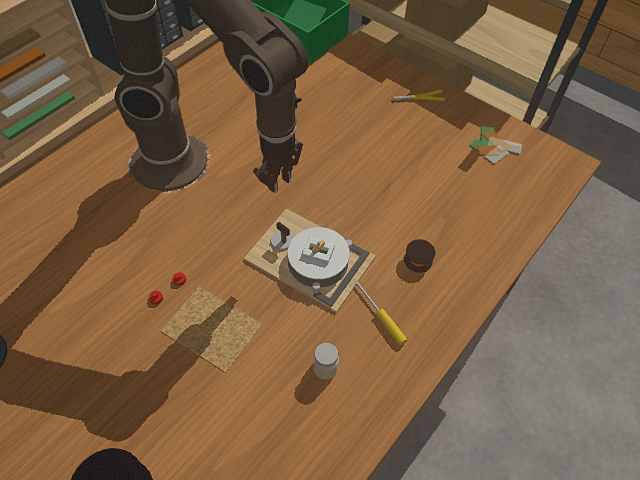

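```bash
python3 - <<'E'
from workcell import *
print(job_done()); print(get_obs()['time'])
E
```

```text
the job is handed in; nothing more can be done
None
the job is handed in; nothing more can be done
```

The whole job is done and handed in at about 49 s of the 210 s allowed. The hand-in gives no verdict, so I don't know the official result.

**What I did:**
- **Clamp:** I turned the cam about 1.46 rad clockwise, from an estimated 0.15 rad to about 1.6 rad.
- **Weights:** Two grey weights were on the mat, and both now stand in the pan on opposite sides of the stud. I left the two red look-alikes alone.
- **Cover:** By the time I reached for it, the cover lay about 30 mm from where I first saw it, so I measured it again before gripping. I lowered it over the nut until it seated at the expected height, with about 30 N of contact.
- **Wing nut:** I spun the nut down in four grips, about 8.3 rad in all.
- **Release:** I turned the cam back by about 1.46 rad, close to its start angle.

**Last checks:**
- The last pictures show the cover flat, the nut lying across the hub, the cam handle back at its starting direction and the pan in the jig. The jar, spool and screwdriver show no visible movement. The gripper is clear, about 250 mm up.
- The nut is past its contact angle of 7.8 even if it started at 0.

**Weak or conflicting readings:**
- I could not measure the nut's force on the cover directly. The wrist moment was too noisy to show when the nut met the cover.
- At the end the moment jumped to about 0.7 Nm, which I take as the end of the thread. I then backed off about 0.08 rad.
- I judged the cam force and the pan's final distance from the nest from angles and pictures, not from any force or position reading.

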